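Clamp the masonry drill cores in the trimming cradle

TASK

The drill cores from the wall have come in the carton and are to be clamped for trimming. Fold both carton flaps right back, and lift the cradle's sprung clamp bar out of its slot and turn it well aside so that it rests up on the cheeks; then, with the bar still aside, lay every core from the carton in a vee, one to a vee and centred along it, and turn the bar back and let it down into its slot so that it presses on the cores. Leave the flaps open and the other tools where they lie.

Things in the scene. Friction and masses are not known exactly. Their poses are not given: they have to be found in the camera images.
- core1 (a point): centre of a drill core: a plain round brick cylinder 36 mm across and 110 mm long with a pale mortar band near the middle, 0.24 kg, lying on its side; x = along the core (either end first), y and z roll with it. At the start it lies in the carton along the carton's x, its axis 23 mm above the bench. Absent (None from the start) in some runs
- core2 (a point): centre of a drill core: a plain round brick cylinder 36 mm across and 110 mm long with a pale mortar band near the middle, 0.24 kg, lying on its side; x = along the core (either end first), y and z roll with it. At the start it lies in the carton along the carton's x, its axis 23 mm above the bench. Absent (None from the start) in some runs
- core3 (a point): centre of a drill core: a plain round brick cylinder 36 mm across and 110 mm long with a pale mortar band near the middle, 0.24 kg, lying on its side; x = along the core (either end first), y and z roll with it. At the start it lies in the carton along the carton's x, its axis 23 mm above the bench. Absent (None from the start) in some runs
- core4 (a point): centre of a drill core: a plain round brick cylinder 36 mm across and 110 mm long with a pale mortar band near the middle, 0.24 kg, lying on its side; x = along the core (either end first), y and z roll with it. At the start it lies in the carton along the carton's x, its axis 23 mm above the bench. Absent (None from the start) in some runs
- vee1 (a point): seat 1 of the cradle's four angle-iron vees: the point where the centre of a seated core comes, 43.5 mm above the bench (core top then 61.5 mm). x = along the vee, y = across it along the cradle, z up. It lies at y = 138 mm from the cradle's pivot; neighbours on one side of the pivot are 68 mm apart. The steel vee is 84 mm long, its edges 32 mm above the bench and narrower (35 mm) than a core
- vee2 (a point): seat 2 of the cradle's four angle-iron vees: the point where the centre of a seated core comes, 43.5 mm above the bench (core top then 61.5 mm). x = along the vee, y = across it along the cradle, z up. It lies at y = 70 mm from the cradle's pivot; neighbours on one side of the pivot are 68 mm apart. The steel vee is 84 mm long, its edges 32 mm above the bench and narrower (35 mm) than a core
- vee3 (a point): seat 3 of the cradle's four angle-iron vees: the point where the centre of a seated core comes, 43.5 mm above the bench (core top then 61.5 mm). x = along the vee, y = across it along the cradle, z up. It lies at y = -70 mm from the cradle's pivot; neighbours on one side of the pivot are 68 mm apart. The steel vee is 84 mm long, its edges 32 mm above the bench and narrower (35 mm) than a core
- vee4 (a point): seat 4 of the cradle's four angle-iron vees: the point where the centre of a seated core comes, 43.5 mm above the bench (core top then 61.5 mm). x = along the vee, y = across it along the cradle, z up. It lies at y = -138 mm from the cradle's pivot; neighbours on one side of the pivot are 68 mm apart. The steel vee is 84 mm long, its edges 32 mm above the bench and narrower (35 mm) than a core
- pivot (a point): on the upright axis of the clamp bar's shaft, level with the tops of the two steel cheeks (82.5 mm above the bench); axes as the vees'. Cradle bolted down, base 110 (x) x 336 (y) x 12 mm. The cheeks stand 12 to 27 mm either side of the axis in x, leaving a 24 mm slot along y for the bar: 20 mm wide, 312 long, 8 thick, with an 8 mm rubber pad under it over each vee
- knob_a (a point): centre of the round black knob on the clamp bar, 26 mm across, upright axis, standing 3 to 29 mm above the bar's top, 104 mm from the pivot; over the +y arm when bar_turn = 0, between the two vees of that side. Axes turn with the bar (y along the bar)
- knob_b (a point): the like knob on the bar's other arm (-y when bar_turn = 0), 104 mm from the pivot. Either knob will lift and turn the bar
- bar_lift (a joint): height of the clamp bar, m: 0 = lowest (pads 46 mm above the bench), about 0.015 (1 or 2 mm less as the rubber gives) = pads resting on seated cores, 0.028 = underside level with the cheek tops (the bar can turn only above this; turned, it rests on them and stays there), 0.045 = upper stop. A damped spring and the bar's weight pull it down with about 7 to 10 N all the way
- bar_turn (a joint): turn of the clamp bar about the shaft, rad, anticlockwise from above: 0 (a stop) = along the cradle over the vees, 1.6 = stop, square to that. The slot lets it drop only within about 0.12 of 0. Slight friction holds it
- carton_floor (a point): middle of the carton's inner floor, 5 mm above the bench; x = across the carton, y = along it. The cardboard carton is fixed: outer 142 (x) x 328 (y) x 62 mm, walls 4 mm. Four core places (some may be empty), 68 mm apart in y: shallow troughs, 20 mm of flat floor, sides rising at 20 deg to ridges 14 mm above the bench, 22 mm at the end walls. The end flaps (y ends) are folded down outside already
- flap_near_hinge (a point): middle of the hinge line, along the carton's y, of the near flap (the carton's -x side), at the top of the wall, 62 mm above the bench; the carton's middle is 69 mm in +x from here. Axes as the carton's. With both flaps flat, their notches and the gap between them leave an opening 66 mm (x) by 90 mm (y) over the carton's middle, above a ridge between two core places
- flap_far_hinge (a point): the same for the far flap, on the carton's +x side; the carton's middle is 69 mm in -x from here
- flap_near (a joint): angle of the near flap, rad: 0 = flat over the carton, 1.57 upright (it starts ajar, 0.4 to 0.85), 3.0 = stop, folded right back outwards. Stiff crease: it stays where it is left and takes under 1 N to swing (pushed edge-on towards its hinge it binds). The flap is 50 mm from hinge to free edge, 322 mm long, 3 mm thick, with a hand notch 90 mm wide and 14 mm deep in the middle of that edge
- flap_far (a joint): the same for the far flap
- folding_rule: folded wooden rule, 22 x 204 x 16 mm, lying on the bench; leave alone. Origin under its middle
- mallet: wooden mallet, 296 x 130 x 89 mm, lying; leave alone. Origin under its middle
- cold_chisel: cold chisel 192 mm long, 21 mm thick, lying; leave alone. Origin under its middle
Things that resemble listed ones, but are neither listed nor needed, are in the scene too. What is shaped like the part that bears core4 but blue or turquoise is not meant.

How it is judged:
By the outcome, as a careful person would: the job done as asked, in the order asked, and still so for the second after the job is handed in, with the robot touching nothing.
Of core_1, core_2, core_3, core_4 only 2 to 4 are there at a start; the rules pass over those that are not, and their reading is None.
At some moment in a run one of core_1, core_2, core_3, core_4 may be knocked a few centimetres aside while the robot is not near it.
Once in a run the grip may slacken for a moment while it holds something.
It also fails if it takes over 210 s, if anything falls off the work surface, if the arm or the gripper's body presses on something with over 40 N, if the wrist force passes 120 N, or if a joint passes its speed limit or range.

ROBOT

A 6-joint arm with a two-finger parallel gripper is mounted at the origin on the work surface; the furniture and walls round the work are solid. World frame = base frame: x ahead of the robot, y to its left, z up, the work surface at z = 0. Lengths are in m, angles in rad, forces in N, time in s.
With the tool pointing down it reaches from about 0.425 to 0.95 m from the base axis. Payload 3.5 kg.
Tool frame: the origin (TCP) lies on the centre line of the jaws, within the pads' length; the fingertips stand 19 mm ahead of it and the grasp point (between the pads) is the TCP; y points along the fingers, x is the direction in which the jaws open and shut, and the axes are right-handed (so a half turn about y gives the same grasp; the last joint's range is limited). The gripper opens to 85 mm and grips with 20 to 120 N. Pads are 22 mm wide; open, the fingers measure 114 mm over their backs; the gripper's body (76 mm by 85 mm) begins 54 mm behind the grasp point. The pads swing forward as they close: fully open they stand 13 mm farther back than shut.
Start: joints at [-1.376, 0.286, 1.577, -0, 1.279, -0.15], TCP at [0.228, -0.635, 0.25] pointing down, gripper open.
Joint ranges: [-2.77, 2.77], [-0.9, 2.22], [0.21, 2.48], [-1.53, 4.67], [0.24, 2.81], [-2.84, 2.84]. Speed limits (rad/s): [2.79, 2.79, 3.14, 3.14, 3.14, 3.14].

INTERFACE

Orientations are given as a unit quaternion [w, x, y, z].
In Python, from workcell import get_obs, viewer, bot gives the robot as it stands.
- The arm moves only by the shell command python3 -m creep 'ROWS' [OPENING] [FORCE]. ROWS is JSON, a list of rows, each a list of 4 numbers: the shift along the tool's x, y, z in m, then the turn about the tool's y in rad. A call has 1 to 12 rows; each row shifts and turns the pose as measured when the row begins, along the tool's axes as they then stand; what a row does not reach is not made up. A row lasts 1/12 s, in which the tool goes at most 41.7 mm and 7.16 degrees, less where a joint would pass 70% of its speed; a pose out of reach is approached as far as the arm can. A call with a gripper value outside its range is refused whole. OPENING is the gripper's target within -1 to 1 (fully open at 1, half-way at 0, shut at -1), set as the call begins (- or left out, the last holds). The fingers move at their own pace and stop on an object; FORCE is the grip in N (left out, the last holds). Time passes only in rows, so rows that do not move let the fingers close. It gives the time, the measured TCP pose, the force and the opening at its end, in the units of the state.
- get_obs(): the state, without advancing time (a new reading comes with each control period).
- viewer.camera(name): name is "scene" or "side" or "wrist"; returns the picture (480x640x3 uint8, red, green, blue); there is no depth.
- viewer.calibration(name): a dict with "K" (3x3 intrinsics, pixels), "rvec" (rotation vector, rad) and "tvec" (3), from world to camera coordinates, as OpenCV has them. Camera axes: x right, y down, z forward; pixel columns grow to the right and rows downward; lengths in m; the calibration is good to about 2 mm. A picture is of the moment at which its call begins: read the wrist's pose just before it. calibration takes no time and is no camera call; for the wrist camera it gives the pose at the moment of the call.
- bot.sign_off(): hands the job in, once; it reports no verdict.
Trained networks look in the newest picture that a camera, given by its name, has taken for a name from the list of things; names that differ only in an ending like _2 or _b are one class to them, and where a whole thing is asked for, a point or a joint stands for the part that bears it (a point fixed in the world has none). Each returns a list of dicts, best first, with "confidence" (0 to 1); they miss things now and then, are a little off and sometimes report something else, mostly with a low value. They report only what shows in the picture. A call takes as long as a camera call. They do not tell look-alikes from the thing itself.
- viewer.find_in(camera, target): "at" ([x, y, z] in m, in the coordinates of the camera as it stood for that picture, good to about 4 mm: the middle of the surface that is visible of it).
- viewer.cut_out(camera, target): "region" (480x640 bool, what is visible of it).
- viewer.spot_point(camera, target): "at" ([x, y, z] in m, in the coordinates of the camera as it stood for that picture, good to about 4 mm: a listed point, or the origin of a listed thing).
The state is a dict: "t": time; "q": joint angles; "qvel": joint speeds; "joint_efforts": joint torques, N m; "eef_pos": TCP position; "tcp_rot": TCP orientation; "force": force on the tool from outside, world axes, zero at the start; "torque": the same for the moment, N m; "opening": finger opening in m.
Only numpy, scipy, OpenCV 4.12 (cv2) and the standard library are available. Lean on these libraries where they do the work, as an engineer would, in place of code of your own. Each camera call takes 0.05 s, during which the arm holds its last target.

## Working session

There is one attempt and no reset: what is moved stays moved. The work goes in short steps, Python scripts to look and compute and a shell command to move; the robot and the scene stay as the last step left them, time stands still between calls to the robot, and variables do not carry over. Pictures are saved under pics/ and viewed, and the job is handed in when it is done.

```bash
ls; mkdir -p pics; python3 - <<'E'
from workcell import get_obs, viewer, bot
import cv2
o=get_obs();print(o)
for n in ["scene","side","wrist"]:
    im=viewer.camera(n);cv2.imwrite(f"pics/{n}0.png",im[:,:,::-1]);print(n,viewer.calibration(n))
E
```

```text
pics
{'t': 0.0, 'q': array([-1.37598193e+00,  2.87193228e-01,  1.57819784e+00,  2.56890557e-05,
        1.27857105e+00, -1.50007910e-01]), 'qvel': array([ 0.00058755,  0.00179374, -0.00033706, -0.001182  , -0.00014402,
        0.00028541]), 'joint_efforts': array([-3.14700328e-04, -4.05981302e+01, -2.92625356e+01, -1.87594892e-04,
        5.82937835e-03,  1.23159968e-06]), 'eef_pos': array([ 0.22807795, -0.63464744,  0.24891745]), 'tcp_rot': array([ 0.57894943, -0.57777897,  0.4074092 , -0.40621025]), 'force': array([-0.26164085,  0.24496257, -0.34845646]), 'torque': array([-0.05382002,  0.0336651 ,  0.01617584]), 'opening': 0.0856495957975433}
scene {'K': array([[512.78574209,   0.        , 323.36586167],
       [  0.        , 512.78574209, 246.94919056],
       [  0.        ,   0.        ,   1.        ]]), 'rvec': array([ 0.18173944,  2.78810442, -1.31002811]), 'tvec': array([ 0.44837897, -0.02122461,  1.56827355])}
side {'K': array([[612.76710878,   0.        , 310.80121871],
       [  0.        , 612.76710878, 245.2863948 ],
       [  0.        ,   0.        ,   1.        ]]), 'rvec': array([ 2.15295713, -0.49393014,  0.23492072]), 'tvec': array([-0.37190908,  0.2349951 ,  1.8744516 ])}
wrist {'K': array([[395.40613352,   0.        , 310.68160448],
       [  0.        , 395.40613352, 239.54818571],
       [  0.        ,   0.        ,   1.        ]]), 'rvec': array([-2.34738021,  1.64797317,  0.26962299]), 'tvec': array([-0.67453251, -0.04125656,  0.38017455])}
```

View pics/scene0.png

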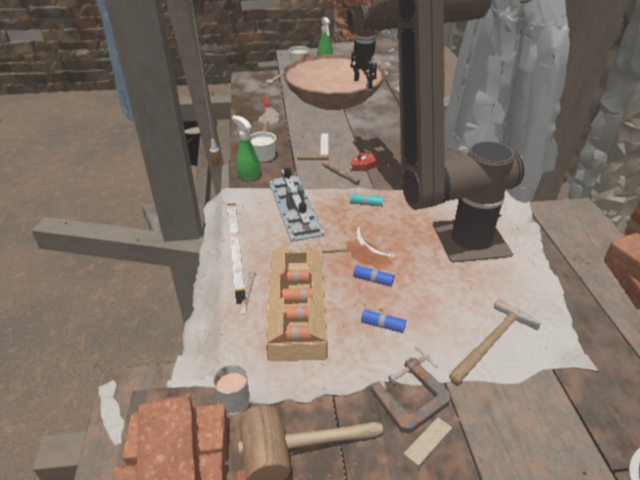

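View pics/side0.png

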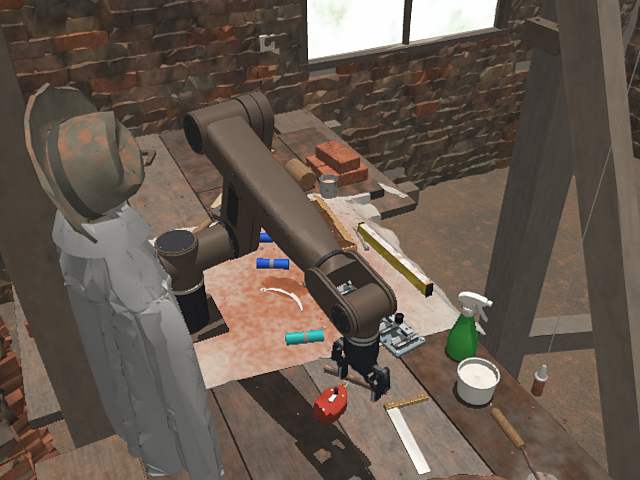

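View pics/wrist0.png

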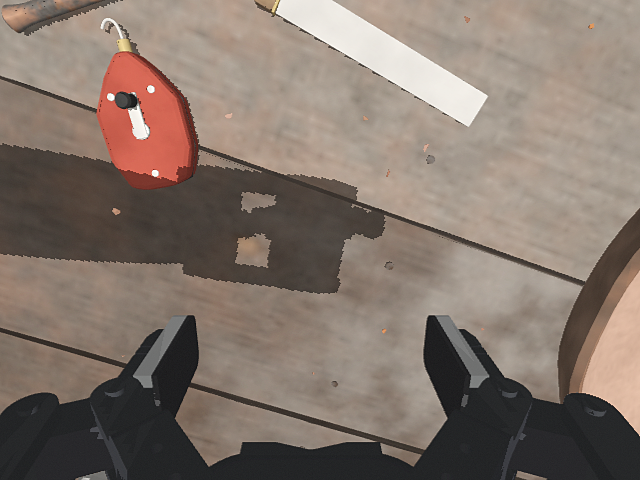

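Scene picture: the carton is at about (297,302), with four orange cores at rows 276, 296, 314 and 333. The grey cradle with the black knobs is at (297,207). Look-alikes are the blue cylinders at (374,275) and (383,320) and a turquoise one at (366,200), all on the bench and not wanted.

```bash
cat > h.py <<'E'
from workcell import get_obs, viewer, bot
import cv2, numpy as np
from scipy.spatial.transform import Rotation as R
np.set_printoptions(precision=4,suppress=True)
def cam(n):
    c=viewer.calibration(n); return c["K"],cv2.Rodrigues(c["rvec"])[0],c["tvec"].reshape(3)
def shot(n,name=None):
    c=cam(n); im=viewer.camera(n)
    if name: cv2.imwrite(f"pics/{name}.png",im[:,:,::-1])
    return im,c
def toW(p,c): return c[1].T@(np.array(p)-c[2])
def px(p,c):
    q=c[0]@(c[1]@np.array(p)+c[2]); return q[:2]/q[2]
def ray(u,v,z,c):
    d=c[1].T@np.linalg.inv(c[0])@np.array([u,v,1.]); o=-c[1].T@c[2]
    return o+d*(z-o[2])/d[2]
def pts(n,c,names,thr=0.2,f="spot_point"):
    for t in names:
        for r in getattr(viewer,f)(n,t):
            if r["confidence"]>thr:
                w=toW(r["at"],c); print(n,t,round(r["confidence"],2),w,px(w,c).round())
def pose():
    o=get_obs(); q=o["tcp_rot"]; M=R.from_quat([q[1],q[2],q[3],q[0]]).as_matrix()
    return o["eef_pos"],M,o
def rel(p):
    e,M,o=pose(); return M.T@(np.array(p)-e)
def st():
    e,M,o=pose(); print("t",round(o["t"],2),"tcp",e,"x",M[:,0],"y",M[:,1],"z",M[:,2],"F",o["force"],"op",round(o["opening"],4))
E
python3 - <<'E'
from h import *
im,c=shot("scene")
cv2.imwrite("pics/s_crop.png",cv2.resize(im[160:370,190:420,::-1],None,fx=3.4,fy=2.8))
st()
pts("scene",c,["pivot","vee1","knob_a","carton_floor","flap_near_hinge","flap_far_hinge","core1","folding_rule","cold_chisel","mallet"])
E
```

```text
t 0.2 tcp [ 0.2281 -0.6349  0.2494] x [ 0.338  -0.9412 -0.0015] y [-0.0003  0.0015 -1.    ] z [0.9412 0.338  0.0002] F [-0.5763 -0.0228  0.1411] op 0.0854
scene pivot 0.49 [ 0.4994 -0.1271  0.0824] [303. 206.]
scene vee1 0.87 [ 0.5102 -0.1667  0.0394] [298. 211.]
scene vee1 0.84 [ 0.4966 -0.0979  0.0439] [305. 222.]
scene vee1 0.82 [ 0.5362 -0.3679  0.0445] [285. 176.]
scene vee1 0.72 [ 0.5259 -0.3005  0.045 ] [290. 186.]
scene knob_a 0.89 [ 0.4994 -0.1275  0.0785] [303. 207.]
scene knob_a 0.83 [ 0.5262 -0.3379  0.078 ] [288. 172.]
scene knob_a 0.48 [0.6267 0.2143 0.0624] [266. 294.]
scene carton_floor 0.57 [0.549  0.2235 0.0015] [298. 310.]
scene flap_near_hinge 0.9 [0.485  0.2285 0.0633] [322. 292.]
scene flap_near_hinge 0.54 [ 0.3441 -0.4277  0.002 ] [338. 174.]
scene flap_far_hinge 0.97 [0.6245 0.2182 0.0627] [267. 294.]
scene flap_far_hinge 0.48 [ 0.498  -0.13    0.0792] [303. 207.]
scene core1 0.87 [0.5456 0.1166 0.0275] [295. 275.]
scene core1 0.75 [0.338  0.3024 0.0147] [384. 321.]
scene core1 0.73 [0.5401 0.1894 0.0222] [300. 295.]
scene core1 0.69 [0.5499 0.2558 0.0252] [298. 313.]
scene core1 0.69 [0.3301 0.1367 0.0142] [373. 276.]
scene core1 0.63 [ 0.2722 -0.2259  0.0204] [368. 199.]
scene core1 0.57 [0.5603 0.322  0.0272] [297. 332.]
scene folding_rule 0.81 [ 0.482  -0.0057 -0.0014] [313. 252.]
scene folding_rule 0.6 [0.5521 0.2541 0.022 ] [297. 313.]
scene cold_chisel 0.64 [ 0.3446 -0.43   -0.0003] [337. 174.]
scene cold_chisel 0.62 [0.5458 0.1181 0.0242] [295. 276.]
scene mallet 0.83 [ 0.5515  0.6073 -0.0001] [314. 447.]
```

View pics/s_crop.png

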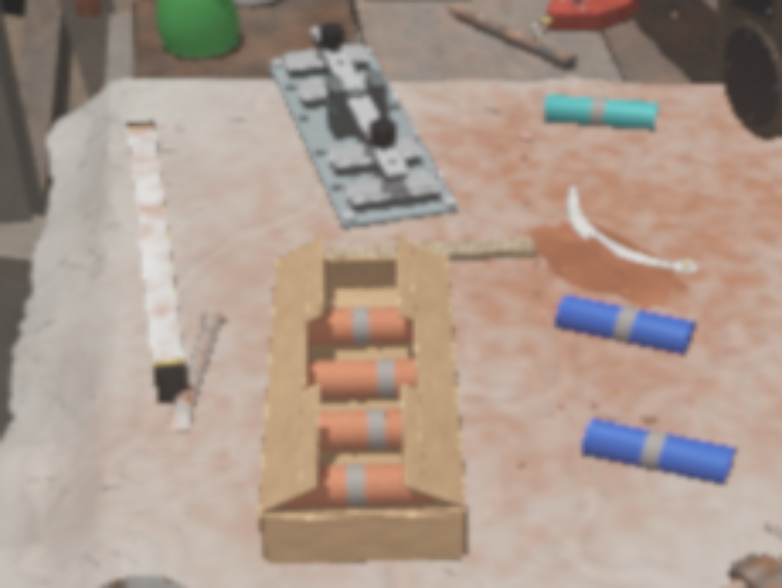

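Wall-side cradle and carton confirmed in the crop, with four orange cores in the carton. The blue and turquoise ones are decoys. Next I want a close wrist view over the cradle.

```bash
python3 - <<'E'
from h import *
K,Rm,t=cam("wrist"); C=-Rm.T@t; e,M,o=pose()
print("cam in tool",M.T@(C-e),"view dir",M.T@Rm[2], "right",M.T@Rm[0])
print(rel([0.50,-0.25,0.30]))
E
```

```text
cam in tool [ 0.0006 -0.1229  0.0817] view dir [-0.0001  0.9489 -0.3157] right [1.     0.0005 0.0014]
[-0.2707 -0.0497  0.386 ]
```

```bash
python3 -m creep '[[-0.018,-0.008,0.032,0],[-0.018,-0.008,0.032,0],[-0.018,-0.008,0.032,0],[-0.018,-0.008,0.032,0],[-0.018,-0.008,0.032,0],[-0.018,-0.008,0.032,0],[-0.018,-0.008,0.032,0],[-0.018,-0.008,0.032,0],[-0.018,-0.008,0.032,0],[-0.018,-0.008,0.032,0],[-0.018,-0.008,0.032,0],[-0.018,-0.008,0.032,0]]' -1 40
python3 -m creep '[[0,0,0,-0.124],[0,0,0,-0.124],[0,0,0,-0.124],[0,0,0,-0.124],[0,0,0,-0.124],[0,0,0,-0.124],[0,0,0,-0.124],[0,0,0,-0.124],[0,0,0,-0.124],[0,0,0,-0.124],[0,0,0,-0.124]]'
python3 - <<'E'
from h import *
st()
im,c=shot("wrist","w1")
pts("wrist",c,["pivot","vee1","knob_a"])
E
```

```text
t: 1.7
eef_pos: [0.5237, -0.2939, 0.3483]
tcp_rot: [0.575, -0.575, 0.411, -0.411]
force: [1.8, 0.2, 0.1]
opening: 0.0002
t: 2.62
eef_pos: [0.5306, -0.2843, 0.354]
tcp_rot: [-0.704, 0.707, 0.052, -0.046]
force: [-0.3, 0.0, -0.5]
opening: 0.0002
t 2.62 tcp [ 0.5306 -0.2843  0.354 ] x [0.9903 0.1389 0.008 ] y [ 0.0084 -0.0028 -1.    ] z [-0.1388  0.9903 -0.0039] F [-0.2641  0.0125 -0.5151] op 0.0002
wrist pivot 0.94 [ 0.518  -0.2353  0.0812] [302. 140.]
wrist vee1 0.63 [ 0.5414 -0.371   0.0402] [307. 257.]
wrist vee1 0.57 [ 0.5053 -0.1642  0.044 ] [299.  63.]
wrist vee1 0.57 [ 0.5243 -0.2997  0.0403] [300. 196.]
wrist knob_a 0.87 [ 0.5326 -0.3335  0.0782] [303. 236.]
wrist knob_a 0.62 [ 0.5014 -0.128   0.0765] [300.  15.]
```

View picture.

View pics/w1.png

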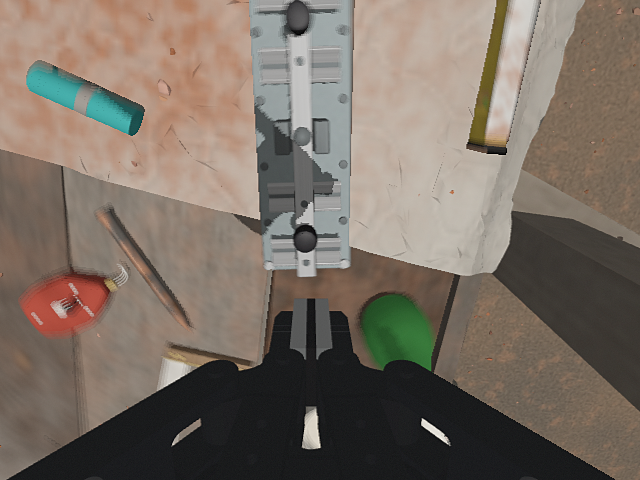

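Knobs at (305,238) and (298,17), pivot at (302,137); the bar lies along the cradle. I'm going to the nearer knob (knob at -y).

```bash
python3 -m creep '[[-0.002,0,-0.017,0],[-0.002,0,-0.017,0],[-0.002,0,-0.017,0],[0,0.035,0,-0.007],[0,0.035,0,0],[0,0.035,0,0],[0,0.035,0,0],[0,0.035,0,0],[0,0.03,0,0],[0,0,0,0]]' 0.3 40
python3 - <<'E'
from h import *
st()
im,c=shot("wrist","w2")
pts("wrist",c,["pivot","knob_a"]); print(rel([.532,-.336,.085]), px([.532,-.336,.091],c))
E
```

```text
t: 3.65
eef_pos: [0.5345, -0.3579, 0.1463]
tcp_rot: [-0.7, 0.712, 0.047, -0.035]
force: [-1.3, 1.0, -1.2]
opening: 0.0554
t 3.65 tcp [ 0.5345 -0.3579  0.1463] x [0.9931 0.1164 0.0161] y [ 0.018  -0.0154 -0.9997] z [-0.1161  0.9931 -0.0174] F [-1.3456  0.9545 -1.2016] op 0.0554
wrist knob_a 0.56 [ 0.5334 -0.334   0.0769] [310. 224.]
[-0.0054  0.07    0.0271] [307.4475 236.7636]
```

View pics/w2.png

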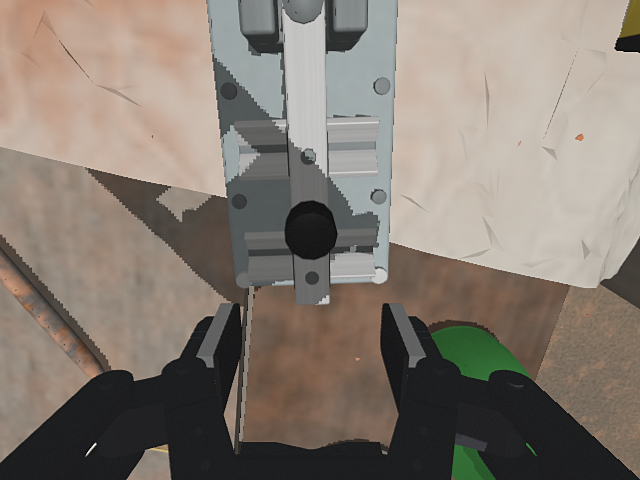

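```bash
python3 -m creep '[[-0.002,0,0.015,0],[-0.0015,0,0.015,0],[0,0,0,0],[0,0.02,0,0],[0,0.02,0,0],[0,0.015,0,0],[0,0,0,0],[0,0,0,0]]'
python3 - <<'E'
from h import *
st()
im,c=shot("wrist","w3")
print(rel([.5336,-.333,.085]))
E
```

```text
t: 4.47
eef_pos: [0.5448, -0.3422, 0.1244]
tcp_rot: [-0.685, 0.726, 0.062, -0.021]
force: [0.6, -0.7, 0.3]
opening: 0.0554
t 4.47 tcp [ 0.5448 -0.3422  0.1244] x [0.9913 0.1193 0.0548] y [ 0.0617 -0.055  -0.9966] z [-0.1159  0.9913 -0.0618] F [ 0.5942 -0.7264  0.2879] op 0.0554
[-0.0121  0.0382  0.0129]
```

View pics/w3.png

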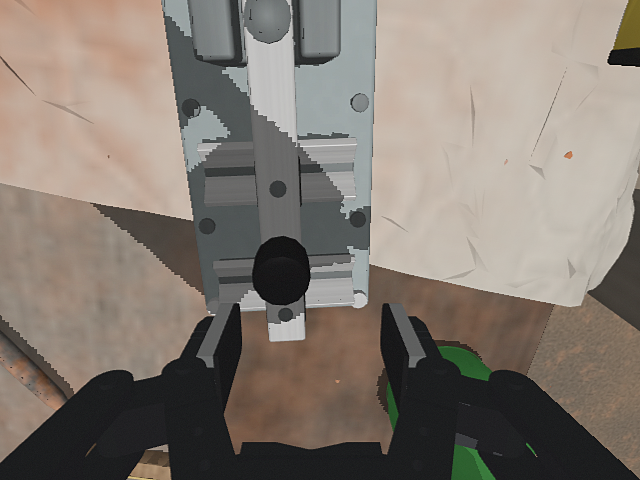

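```bash
cat > s.py <<'E'
from h import *
st(); print(pose()[2]["q"],pose()[2]["joint_efforts"].round(1))
E
python3 s.py; python3 -m creep '[[0,0,0,0],[0,0,0,0],[0,0,0,0],[0,0,0,0]]'; python3 s.py;python3 -m creep '[[0,-0.01,0,0],[0,-0.01,0,0],[0,0,0,0]]'; python3 s.py
```

```text
t 4.52 tcp [ 0.5447 -0.3422  0.1245] x [0.9913 0.1192 0.0549] y [ 0.0618 -0.055  -0.9966] z [-0.1158  0.9913 -0.0619] F [-0.0417 -0.5222  0.4572] op 0.0553
[-0.7182  0.3066  1.7972 -0.0009  0.9551 -0.8356] [ -0.  -38.  -26.1  -0.   -0.2  -0. ]
t: 4.85
eef_pos: [0.5469, -0.3441, 0.1304]
tcp_rot: [-0.682, 0.728, 0.065, -0.019]
force: [-1.0, 0.2, 0.2]
opening: 0.0558
t 4.85 tcp [ 0.5469 -0.3441  0.1304] x [0.9909 0.1198 0.0606] y [ 0.0682 -0.0608 -0.9958] z [-0.1157  0.9909 -0.0685] F [-1.029   0.1765  0.2037] op 0.0558
[-0.7181  0.301   1.7924 -0.0011  0.9567 -0.8357] [  0.  -38.2 -26.4  -0.   -0.2  -0. ]
t: 5.1
eef_pos: [0.5456, -0.343, 0.153]
tcp_rot: [-0.682, 0.728, 0.065, -0.019]
force: [-0.1, 0.3, -0.0]
opening: 0.0556
t 5.1 tcp [ 0.5456 -0.343   0.153 ] x [0.9909 0.1199 0.061 ] y [ 0.0687 -0.0613 -0.9957] z [-0.1156  0.9909 -0.069 ] F [-0.1228  0.2912 -0.0365] op 0.0556
[-0.7181  0.2704  1.785  -0.0011  0.994  -0.8358] [  0.  -36.3 -25.5  -0.   -0.1  -0. ]
```

```bash
cat > s.py <<'E'
from h import *
e,M,o=pose(); q=o["q"]
hd=np.degrees(np.arctan2(M[1,0],M[0,0]))
print("t",round(o["t"],2),"tcp",e,"hd %.1f"%hd,"down",M[:2,1],"sum %.4f"%(q[1]+q[2]+q[4]-np.pi),"q",q.round(3),"v",o["qvel"].round(2),"F",o["force"].round(1),"op",round(o["opening"],4))
E
python3 -m creep '[[0,0,0,0]]'>/dev/null; python3 s.py;python3 -m creep '[[0,0,0,0]]'>/dev/null; python3 s.py;python3 -m creep '[[0,-0.04,0,0]]'>/dev/null; python3 s.py; python3 -m creep '[[0,-0.04,0,0]]'>/dev/null; python3 s.py; python3 -m creep '[[0,-0.04,0,0]]'>/dev/null; python3 s.py; python3 -m creep '[[0,0,0,0]]'>/dev/null; python3 s.py; python3 -m creep '[[0,0,0,0]]'>/dev/null; python3 s.py; python3 -m creep '[[0,0.04,0,0]]'>/dev/null; python3 s.py;python3 -m creep '[[0,0,0,0]]'>/dev/null; python3 s.py;python3 -m creep '[[0,0,0,0]]'>/dev/null; python3 s.py
```

```text
t 5.18 tcp [ 0.5458 -0.3432  0.1541] hd 6.9 down [ 0.0699 -0.0624] sum -0.0939 q [-0.718  0.269  1.785 -0.001  0.994 -0.836] v [-0.   -0.03 -0.02  0.    0.01  0.  ] F [ 0.1 -0.3 -0.1] op 0.0554
t 5.27 tcp [ 0.5461 -0.3434  0.155 ] hd 6.9 down [ 0.0711 -0.0633] sum -0.0953 q [-0.718  0.268  1.784 -0.001  0.994 -0.836] v [-0.   -0.01  0.   -0.    0.   -0.  ] F [ 0.4  0.1 -1. ] op 0.055
t 5.35 tcp [ 0.5393 -0.3378  0.1854] hd 6.8 down [ 0.0577 -0.0518] sum -0.0776 q [-0.718  0.224  1.776 -0.001  1.064 -0.836] v [ 0.   -0.68 -0.26  0.    0.89  0.  ] F [-1.2 -0.  -1. ] op 0.0557
t 5.43 tcp [ 0.5361 -0.335   0.2242] hd 6.8 down [ 0.0543 -0.0488] sum -0.0731 q [-0.718  0.18   1.753 -0.001  1.135 -0.836] v [-0.   -0.48 -0.22 -0.    0.85  0.  ] F [ 1.4 -1.7  1.2] op 0.0555
t 5.52 tcp [ 0.5327 -0.332   0.2628] hd 6.8 down [ 0.05  -0.045] sum -0.0673 q [-0.718  0.141  1.725 -0.001  1.208 -0.836] v [-0.   -0.47 -0.38 -0.    0.86  0.  ] F [ 1.3 -0.1 -0.4] op 0.0556
t 5.6 tcp [ 0.5355 -0.3342  0.2732] hd 6.9 down [ 0.062  -0.0555] sum -0.0833 q [-0.718  0.134  1.715 -0.001  1.21  -0.836] v [-0.    0.05  0.08 -0.   -0.04 -0.  ] F [0.4 0.3 2.8] op 0.0556
t 5.68 tcp [ 0.5356 -0.3343  0.2746] hd 6.9 down [ 0.0636 -0.0568] sum -0.0854 q [-0.718  0.132  1.714 -0.001  1.21  -0.836] v [ 0.   -0.06 -0.08  0.    0.01  0.  ] F [-0.4  0.5 -0.7] op 0.0551
t 5.77 tcp [ 0.5426 -0.3402  0.2466] hd 6.9 down [ 0.0804 -0.0714] sum -0.1077 q [-0.718  0.162  1.733 -0.001  1.139 -0.836] v [-0.    0.52  0.45 -0.   -0.92  0.  ] F [ 2.7 -2.6  1.5] op 0.0553
t 5.85 tcp [ 0.5389 -0.3371  0.2364] hd 6.9 down [ 0.0678 -0.0604] sum -0.0909 q [-0.718  0.168  1.744 -0.001  1.138 -0.836] v [ 0.01 -0.1  -0.17  0.    0.07 -0.  ] F [-0.6  1.  -4.3] op 0.0556
t 5.93 tcp [ 0.5392 -0.3374  0.2371] hd 6.9 down [ 0.0684 -0.061 ] sum -0.0918 q [-0.718  0.168  1.743 -0.001  1.139 -0.836] v [-0.    0.05  0.1  -0.   -0.   -0.  ] F [-0.3 -0.3  1.2] op 0.0558
```

Tool tilt drifts because the wrist joint leads the heavy joints within a row. Camera calls hold the last target, so I'll use them to settle, and use a brisk upward run to win the tilt back.

```bash
cat > hold.py <<'E'
from h import *
import sys
for i in range(int(sys.argv[1])): viewer.camera("wrist")
exec(open("s.py").read())
E
python3 -m creep '[[0,-0.04,0,0],[0,-0.04,0,0],[0,-0.04,0,0],[0,0,0,0]]'>/dev/null;python3 s.py; python3 hold.py 2;python3 hold.py 2;python3 hold.py 2;python3 -m creep '[[0,0.04,0,0]]'>/dev/null; python3 hold.py 2;python3 hold.py 2
```

```text
t 6.27 tcp [ 0.5285 -0.328   0.3545] hd 6.8 down [ 0.0543 -0.0488] sum -0.0731 q [-0.718  0.074  1.633 -0.001  1.362 -0.836] v [-0.    0.03  0.07  0.   -0.02 -0.  ] F [0.6 0.1 2.9] op 0.0556
t 6.37 tcp [ 0.5271 -0.3269  0.3468] hd 6.8 down [ 0.0466 -0.042 ] sum -0.0628 q [-0.718  0.078  1.642 -0.001  1.359 -0.836] v [ 0.    0.04  0.07 -0.   -0.01 -0.  ] F [-0.6 -0.  -1.1] op 0.0555
t 6.47 tcp [ 0.5261 -0.3261  0.3422] hd 6.8 down [ 0.0411 -0.0372] sum -0.0554 q [-0.718  0.081  1.647 -0.001  1.359 -0.836] v [-0.    0.02  0.03 -0.    0.    0.  ] F [ 0.3  0.2 -0.3] op 0.0554
t 6.57 tcp [ 0.5259 -0.3259  0.3408] hd 6.8 down [ 0.0393 -0.0356] sum -0.0530 q [-0.718  0.082  1.648 -0.001  1.359 -0.836] v [-0.  0.  0. -0.  0. -0.] F [-0.5 -0.1 -0.6] op 0.0556
t 6.75 tcp [ 0.5247 -0.3251  0.2924] hd 6.8 down [ 0.0277 -0.0256] sum -0.0377 q [-0.718  0.112  1.702 -0.001  1.29  -0.836] v [ 0.   -0.02 -0.05  0.    0.06 -0.  ] F [-0.1  0.6 -2.7] op 0.0556
t 6.85 tcp [ 0.5266 -0.3266  0.2986] hd 6.8 down [ 0.0349 -0.0318] sum -0.0473 q [-0.718  0.109  1.694 -0.001  1.291 -0.836] v [ 0.   -0.03 -0.06  0.   -0.    0.  ] F [0.2 0.1 0.8] op 0.0554
```

```bash
python3 -m creep '[[0,0.04,0,0]]'>/dev/null; python3 hold.py 2;python3 -m creep '[[0,-0.04,0,0],[0,-0.04,0,0],[0,-0.04,0,0],[0,0,0,0]]'>/dev/null; python3 hold.py 6; python3 -m creep '[[0,0.04,0,0]]'>/dev/null; python3 hold.py 2;python3 -m creep '[[0,0.04,0,0]]'>/dev/null; python3 hold.py 2;
```

```text
t 7.03 tcp [ 0.5263 -0.3265  0.2551] hd 6.8 down [ 0.0281 -0.0259] sum -0.0382 q [-0.719  0.143  1.736 -0.001  1.224 -0.836] v [ 0.   -0.02 -0.04  0.    0.05  0.  ] F [-0.7  1.6 -2.3] op 0.0554
t 7.67 tcp [ 0.5192 -0.3203  0.3664] hd 6.7 down [ 0.005  -0.0057] sum -0.0075 q [-0.719  0.076  1.609 -0.001  1.45  -0.836] v [-0.    0.01  0.01  0.   -0.    0.  ] F [-0.2  0.5  0. ] op 0.0557
t 7.85 tcp [ 0.5166 -0.3182  0.3174] hd 6.7 down [-0.0072  0.0049] sum 0.0086 q [-0.719  0.098  1.672 -0.001  1.38  -0.836] v [-0.   -0.01 -0.07  0.    0.05  0.  ] F [-0.2  0.6 -2.9] op 0.0552
t 8.03 tcp [ 0.5142 -0.3162  0.2778] hd 6.7 down [-0.018   0.0144] sum 0.0230 q [-0.719  0.122  1.717 -0.001  1.325 -0.836] v [ 0.   -0.03 -0.08 -0.    0.04  0.  ] F [-0.3  0.4 -1.9] op 0.0555
```

```bash
python3 hold.py 4; python3 -m creep '[[0,0.04,0,0]]'>/dev/null; python3 hold.py 5;python3 -m creep '[[0,0.04,0,0]]'>/dev/null; python3 hold.py 5;python3 -m creep '[[0.015,0.04,-0.015,0]]'>/dev/null; python3 hold.py 5; python3 -c "
from h import *
print(rel([.5336,-.333,.085]))"
```

```text
t 8.23 tcp [ 0.5177 -0.3191  0.2876] hd 6.7 down [-0.0046  0.0026] sum 0.0052 q [-0.719  0.117  1.706 -0.001  1.324 -0.836] v [ 0.   -0.01 -0.01  0.   -0.01 -0.  ] F [-0.  -0.2  0.7] op 0.0556
t 8.57 tcp [ 0.5182 -0.3196  0.25  ] hd 6.7 down [-0.0025  0.0009] sum 0.0025 q [-0.719  0.144  1.745 -0.001  1.256 -0.836] v [ 0.   -0.01 -0.02  0.   -0.01  0.  ] F [ 0.3 -0.1  0.1] op 0.0555
t 8.9 tcp [ 0.5187 -0.3201  0.2123] hd 6.7 down [-0.0007 -0.0007] sum 0.0000 q [-0.719  0.177  1.778 -0.001  1.187 -0.836] v [-0.   -0.01 -0.02 -0.   -0.01  0.  ] F [ 1.  -0.5  0.2] op 0.0556
t 9.23 tcp [ 0.5351 -0.3331  0.176 ] hd 6.7 down [ 0.0008 -0.0021] sum -0.0020 q [-0.717  0.257  1.754 -0.001  1.129 -0.834] v [-0.   -0.03 -0.01  0.   -0.01  0.  ] F [-1.1 -0.6  0.7] op 0.0556
[-0.0016  0.091   0.0005]
```

```bash
python3 -m creep '[[-0.0015,0.041,0,-0.03]]'>/dev/null; python3 hold.py 5;python3 -m creep '[[0,0.0,0.0,0]]'>/dev/null; python3 - <<'E'
from h import *
im,c=shot("wrist","w4")
pts("wrist",c,["knob_a","pivot"]); print(rel([.5336,-.333,.085]))
E
```

```text
t 9.57 tcp [ 0.5343 -0.3338  0.1378] hd 8.4 down [ 0.0032 -0.0041] sum -0.0051 q [-0.719  0.298  1.779 -0.001  1.059 -0.865] v [-0.   -0.01 -0.02 -0.   -0.01 -0.  ] F [-0.1  0.1 -0.5] op 0.0551
wrist knob_a 0.71 [ 0.5322 -0.3357  0.0757] [303. 274.]
wrist pivot 0.93 [ 0.515  -0.2311  0.0818] [297.  45.]
[-0.0017  0.0553  0.0022]
```

View pics/w4.png

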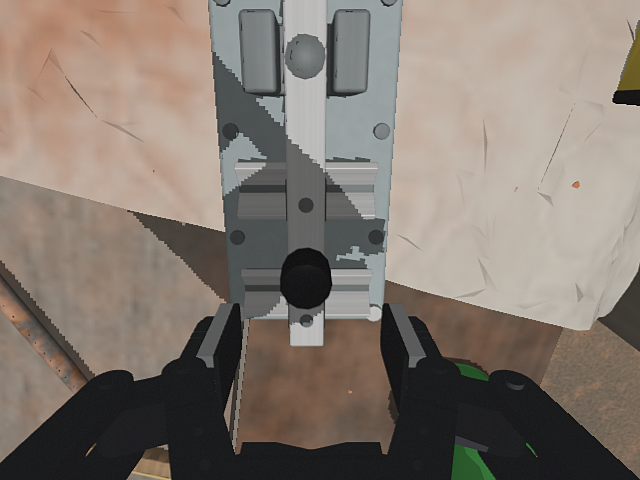

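```bash
python3 -m creep '[[-0.002,0.041,0.001,0]]'>/dev/null; python3 hold.py 5;python3 -m creep '[[0,0.017,0.0,0]]'>/dev/null; python3 hold.py 5; python3 -m creep '[[0,0.002,0,0]]' -1 60; python3 hold.py 6; python3 -c "
from h import *
shot('wrist','w5')"
```

```text
t 10.13 tcp [ 0.5336 -0.3343  0.1001] hd 8.4 down [ 0.0064 -0.0068] sum -0.0093 q [-0.72   0.343  1.799 -0.001  0.99  -0.867] v [-0.   -0.02 -0.03  0.   -0.01 -0.  ] F [0.3 0.4 0.4] op 0.0553
t 10.47 tcp [ 0.5343 -0.3348  0.0846] hd 8.4 down [ 0.0077 -0.008 ] sum -0.0111 q [-0.72   0.365  1.803 -0.001  0.962 -0.866] v [ 0.   -0.   -0.   -0.   -0.01  0.  ] F [-0.1 -0.9  0.3] op 0.0552
t: 10.55
eef_pos: [0.535, -0.3354, 0.0841]
tcp_rot: [-0.702, 0.709, 0.055, -0.049]
force: [-0.4, -0.3, 0.2]
opening: 0.0449
t 10.85 tcp [ 0.5346 -0.3353  0.0834] hd 8.4 down [ 0.0084 -0.0091] sum -0.0123 q [-0.72   0.367  1.803 -0.002  0.959 -0.867] v [-0.  0. -0.  0. -0.  0.] F [-0.  -0.5  1.8] op 0.0246
```

View pics/w5.png

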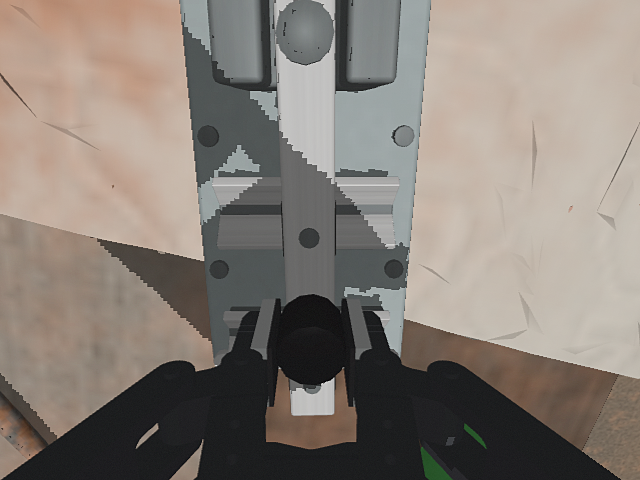

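The knob is between the pads (opening 24.6 mm). Lifting.

```bash
python3 -m creep '[[0,-0.02,0,0],[0,-0.017,0,0]]' -1 80 >/dev/null; python3 hold.py 6;  python3 - <<'E'
from h import *
im,c=shot("wrist","w6"); pts("wrist",c,["pivot","knob_a"]); shot("scene","s6")
E
```

```text
t 11.37 tcp [ 0.5333 -0.3349  0.1134] hd 8.3 down [ 0.0085 -0.0095] sum -0.0127 q [-0.721  0.324  1.796 -0.002  1.009 -0.864] v [-0.  0. -0.  0. -0.  0.] F [ 4.6 -4.5 -9.6] op 0.0238
wrist pivot 0.74 [ 0.5176 -0.2351  0.0795] [305.  47.]
wrist knob_a 0.6 [ 0.5319 -0.3373  0.104 ] [304. 335.]
```

View pics/w6.png

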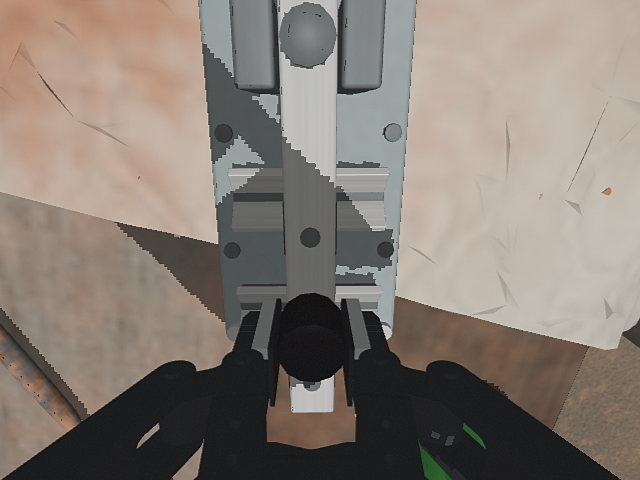

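```bash
python3 -m creep '[[0,-0.009,0,0]]' >/dev/null; python3 hold.py 5; python3 -m creep '[[0.0104,0,0.0005,-0.1],[0.0104,0,0.0005,-0.1],[0.0104,0,0.0005,-0.1],[0.0104,0,0.0005,-0.1]]' >/dev/null; python3 hold.py 4
```

```text
t 11.9 tcp [ 0.5331 -0.3349  0.1204] hd 8.2 down [ 0.0087 -0.0097] sum -0.0130 q [-0.721  0.315  1.793 -0.002  1.02  -0.864] v [ 0.  0.  0.  0.  0. -0.] F [ 3.6 -3.4 -9.1] op 0.0239
t 12.43 tcp [ 0.5723 -0.3205  0.1138] hd 31.3 down [ 0.0118 -0.0068] sum -0.0135 q [-0.666  0.375  1.729  0.002  1.025 -1.212] v [-0.   -0.01  0.    0.   -0.    0.01] F [ 5.8 -2.4 -6.7] op 0.0238
```

```bash
python3 -m creep '[[0.0104,-0.005,0.0005,-0.1],[0.0104,-0.002,0.0005,-0.1],[0.0104,-0.002,0.0005,-0.1],[0.0104,-0.002,0.0005,-0.1]]' >/dev/null; python3 hold.py 4; python3 -m creep '[[0.0104,-0.002,0.0005,-0.1],[0.0104,-0.002,0.0005,-0.1],[0.0104,-0.002,0.0005,-0.1]]' >/dev/null; python3 hold.py 4;python3 -c "
from h import *
shot('wrist','w7')"
```

```text
t 12.97 tcp [ 0.6027 -0.2913  0.1168] hd 54.5 down [ 0.0135 -0.0035] sum -0.0132 q [-0.603  0.398  1.692  0.006  1.039 -1.557] v [-0.01 -0.    0.    0.01 -0.    0.  ] F [ 5.1 -2.5 -8.8] op 0.0237
t 13.42 tcp [ 0.6164 -0.2627  0.1166] hd 71.9 down [ 0.0141 -0.0008] sum -0.0124 q [-0.556  0.399  1.69   0.008  1.04  -1.815] v [-0.01  0.    0.    0.   -0.    0.  ] F [ 4.4 -2.2 -8.9] op 0.0241
```

View pics/w7.png

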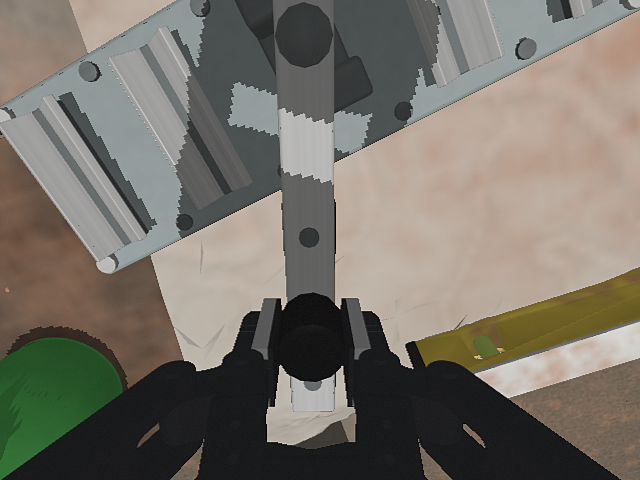

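```bash
python3 -m creep '[[0.0104,-0.002,0.0005,-0.1],[0.0104,-0.002,0.0005,-0.1],[0.0104,-0.002,0.0005,-0.1],[0.0104,-0.002,0.0005,-0.1]]' >/dev/null; python3 hold.py 5; python3 -m creep '[[0,0.006,0,0]]' >/dev/null; python3 hold.py 4
```

```text
t 14.05 tcp [ 0.6202 -0.221   0.1175] hd 95.0 down [0.0133 0.0036] sum -0.0099 q [-0.5    0.376  1.719  0.011  1.036 -2.164] v [-0.01 -0.   -0.01  0.    0.01 -0.  ] F [ 5.1 -0.5 -8.7] op 0.024
t 14.33 tcp [ 0.6207 -0.2214  0.1124] hd 95.0 down [0.014  0.0034] sum -0.0106 q [-0.5    0.383  1.72   0.011  1.027 -2.163] v [-0.   -0.    0.   -0.   -0.01 -0.  ] F [ 2.5 -0.5 -2.1] op 0.0233
```

```bash
python3 -m creep '[[0,0.001,0,0],[0,0,0,0],[0,0,0,0]]' 0.3 >/dev/null; python3 hold.py 4; python3 -m creep '[[0,-0.035,0,0],[0,-0.04,0,0],[0,-0.04,0,0],[0,-0.04,0,0],[0,0,0,0]]' >/dev/null; python3 hold.py 5;python3 -c "
from h import *
im,c=shot('scene','s7');cv2.imwrite('pics/s7c.png',cv2.resize(im[140:370,190:420,::-1],None,fx=3.4,fy=2.6));st()
im,c=shot('wrist'); pts('wrist',c,['pivot','vee1','knob_a'])"
```

```text
t 14.78 tcp [ 0.6199 -0.2219  0.1129] hd 94.8 down [0.0115 0.0038] sum -0.0083 q [-0.501  0.383  1.72   0.01   1.031 -2.161] v [-0.  0.  0.  0. -0. -0.] F [-0.4  1.  -0.9] op 0.0554
t 15.45 tcp [ 0.6111 -0.2189  0.2548] hd 94.8 down [-0.0194  0.0204] sum 0.0269 q [-0.503  0.24   1.625  0.009  1.304 -2.16 ] v [-0.    0.01  0.01 -0.    0.   -0.  ] F [-0.3 -0.  -0. ] op 0.0555
t 15.5 tcp [ 0.611  -0.2189  0.2545] x [-0.0835  0.9963  0.0223] y [-0.02    0.0207 -0.9996] z [-0.9963 -0.0839  0.0182] F [-0.0881 -0.4914 -0.0881] op 0.0558
wrist pivot 0.64 [ 0.5204 -0.23    0.0826] [301.  97.]
wrist vee1 0.95 [ 0.5404 -0.3725  0.0401] [122. 109.]
wrist vee1 0.9 [ 0.5093 -0.1645  0.0383] [382.  92.]
wrist vee1 0.79 [ 0.5279 -0.2992  0.0422] [214. 101.]
wrist vee1 0.59 [ 0.4976 -0.0945  0.0423] [472.  84.]
wrist knob_a 0.7 [ 0.6172 -0.2189  0.1061] [306. 239.]
```

View pics/s7c.png

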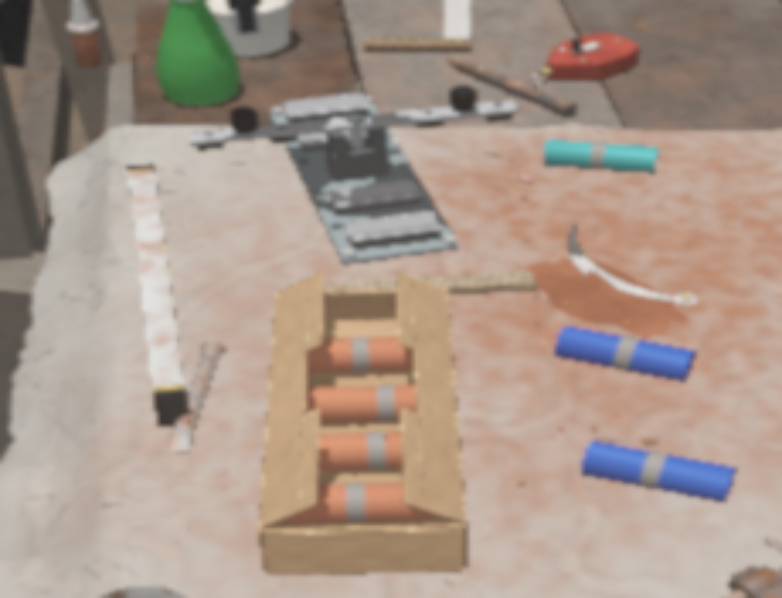

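The bar now rests across the cheeks at about 1.5 rad. Next the flaps.

```bash
python3 -m creep '[[0.02,0,0,0],[0.04,0,0,0.02],[0.04,0,0,0.02],[0.04,0,0,0.02],[0.04,0,0,0.02],[0.04,0,0,0.02],[0.04,0,0,0.02],[0.04,0,0,0.02],[0.04,0,0,0.02],[0.04,0,0,0],[0.025,0,0,0]]' -1 >/dev/null; python3 hold.py 6;python3 -c "
from h import *
im,c=shot('wrist','w8'); pts('wrist',c,['carton_floor','flap_near_hinge','flap_far_hinge','core1']); print(rel([.5548,.2234,.26]))"
```

```text
t 16.92 tcp [0.6123 0.1898 0.257 ] hd 84.2 down [-0.0258  0.0184] sum 0.0231 q [ 0.135  0.217  1.647  0.022  1.3   -1.341] v [-0.01 -0.    0.    0.   -0.    0.  ] F [ 0.4 -0.  -0.7] op -0.0001
wrist carton_floor 0.63 [0.5529 0.2133 0.0015] [325. 137.]
wrist flap_near_hinge 0.8 [0.483  0.2229 0.0623] [334.  42.]
wrist flap_far_hinge 0.83 [0.621  0.2123 0.0613] [335. 224.]
wrist core1 0.96 [0.5666 0.3196 0.0239] [447. 142.]
wrist core1 0.85 [0.5411 0.19   0.0235] [299. 127.]
wrist core1 0.84 [0.5498 0.253  0.0231] [371. 130.]
wrist core1 0.71 [0.5447 0.1182 0.0262] [217. 140.]
[ 0.0277 -0.0004  0.0609]
```

View pics/w8.png

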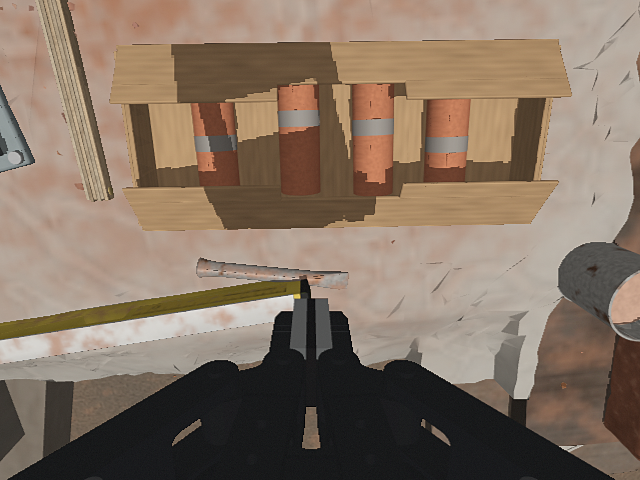

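```bash
python3 -m creep '[[0.013,0,0.03,-0.027],[0.013,0,0.03,0]]' >/dev/null; python3 hold.py 5;python3 -c "
from h import *
print(rel([.5535,.2215,.077]))"; python3 -m creep '[[0,0.04,0,0],[0,0.04,0,0]]' >/dev/null; python3 hold.py 4;python3 -c "
from h import *
im,c=shot('wrist','w9'); pts('wrist',c,['carton_floor','flap_near_hinge','flap_far_hinge']); print(rel([.5535,.2215,.077]))"
```

```text
t 17.58 tcp [0.5585 0.2175 0.2595] hd 85.4 down [-0.0215  0.0178] sum 0.0177 q [ 0.194  0.122  1.752  0.023  1.286 -1.303] v [-0.01  0.01 -0.01 -0.    0.    0.  ] F [ 0.1 -0.6 -0.3] op -0.0003
[0.0006 0.1826 0.0012]
t 17.95 tcp [0.5641 0.2189 0.1888] hd 85.3 down [-0.0042  0.0209] sum 0.0002 q [ 0.194  0.189  1.809  0.023  1.143 -1.304] v [ 0.01 -0.04 -0.05  0.   -0.    0.  ] F [0.6 0.5 0.3] op -0.0002
wrist flap_near_hinge 0.98 [0.4846 0.2263 0.0589] [308. 110.]
[-0.0017  0.1149  0.0119]
```

View pics/w9.png

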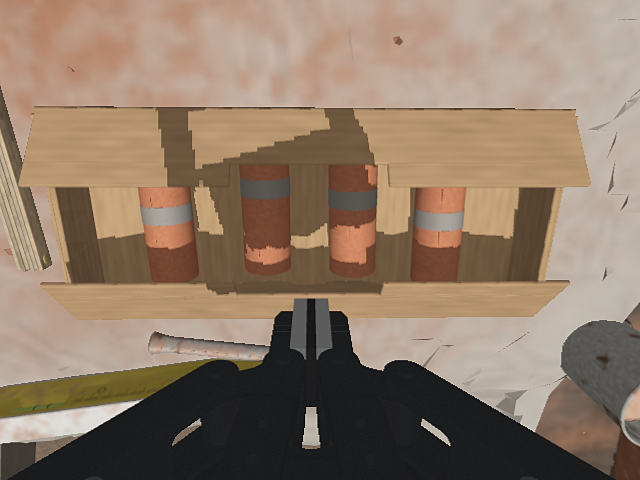

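```bash
python3 -m creep '[[0,0.04,0.012,0]]' >/dev/null; python3 hold.py 5; python3 -m creep '[[0,0.04,0,0]]' >/dev/null; python3 hold.py 5;python3 -m creep '[[0,0.03,0,0]]' >/dev/null; python3 hold.py 5; python3 -c "
from h import *
im,c=shot('wrist','w10'); print(rel([.5535,.2215,.077]))"
```

```text
t 18.48 tcp [0.5542 0.2217 0.1534] hd 85.4 down [0.0036 0.0225] sum -0.0079 q [ 0.202  0.208  1.858  0.024  1.068 -1.299] v [-0.   -0.01 -0.03 -0.   -0.    0.  ] F [ 0.3 -0.5 -0.4] op -0.0
t 18.82 tcp [0.5554 0.2228 0.1152] hd 85.4 down [0.0055 0.0229] sum -0.0098 q [ 0.204  0.259  1.875  0.025  0.998 -1.3  ] v [-0.   -0.02 -0.01  0.   -0.01 -0.  ] F [-0.7  0.   0.1] op -0.0003
t 19.15 tcp [0.5564 0.2236 0.0869] hd 85.4 down [0.0073 0.0233] sum -0.0117 q [ 0.205  0.3    1.883  0.026  0.946 -1.3  ] v [-0.   -0.01 -0.01  0.   -0.01 -0.  ] F [ 0.4  0.3 -0.2] op -0.0001
[-0.0027  0.0102  0.003 ]
```

View pics/w10.png

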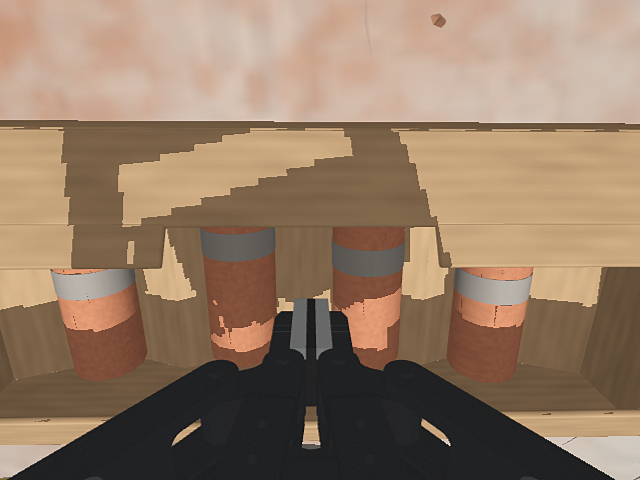

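```bash
python3 -m creep '[[0,0.002,0.015,0],[0,0.002,0.02,0],[0,0.002,0.02,0]]' >/dev/null; python3 hold.py 5; python3 -m creep '[[0,0.001,0.02,0],[0,0.001,0.015,0]]' >/dev/null; python3 hold.py 5;  python3 -c "
from h import *
im,c=shot('wrist','w11')"
```

```text
t 19.7 tcp [0.5077 0.2286 0.0867] hd 85.3 down [0.0204 0.0258] sum -0.0256 q [ 0.232  0.21   1.997  0.026  0.909 -1.272] v [-0.    0.02  0.    0.   -0.    0.  ] F [0.4 0.8 0.4] op -0.0001
t 20.12 tcp [0.4771 0.2312 0.0853] hd 85.2 down [0.0259 0.0264] sum -0.0315 q [ 0.251  0.156  2.064  0.025  0.89  -1.251] v [-0.    0.01 -0.   -0.   -0.01  0.  ] F [-0.6 -0.1 -0.1] op -0.0003
```

View pics/w11.png

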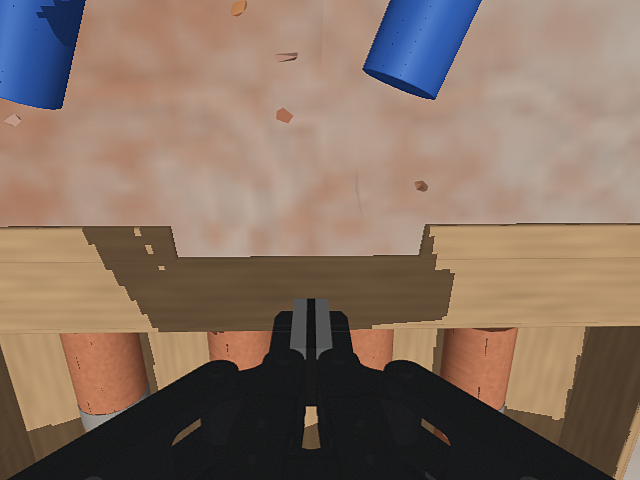

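```bash
python3 -m creep '[[0,0.002,0.02,0],[0,0.002,0.012,0]]' >/dev/null; python3 hold.py 6;python3 -m creep '[[0,0.006,0.002,0]]' >/dev/null; python3 hold.py 6;   python3 -c "
from h import *
im,c=shot('wrist','w12')"
```

```text
t 20.63 tcp [0.4551 0.2348 0.0859] hd 85.1 down [0.0445 0.0297] sum -0.0508 q [ 0.27   0.108  2.117  0.022  0.866 -1.229] v [-0.  0. -0.  0.  0.  0.] F [ 2.3 -0.3  8.2] op -0.0002
t 21.02 tcp [0.4555 0.2351 0.0853] hd 85.2 down [0.0441 0.0279] sum -0.0499 q [ 0.271  0.111  2.115  0.02   0.866 -1.228] v [-0. -0. -0. -0. -0. -0.] F [-10.7  -6.7  29.6] op -0.0003
```

View pics/w12.png

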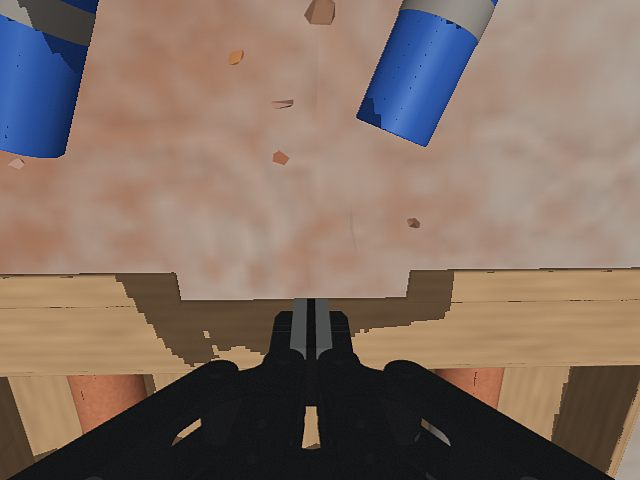

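```bash
python3 -m creep '[[0,-0.04,0,0],[0,-0.04,0,0],[0,-0.04,0,0],[0,-0.02,0,0]]' >/dev/null; python3 hold.py 6;python3 -m creep '[[0,0.03,0,0]]' >/dev/null; python3 hold.py 2;python3 -m creep '[[0,0,-0.03,0],[0,0,-0.035,0]]' >/dev/null; python3 hold.py 6;   python3 -c "
from h import *
print(rel([.5535,.2215,.077]));im,c=shot('wrist','w13'); pts('wrist',c,['carton_floor','flap_near_hinge','flap_far_hinge','core1'])"
```

```text
t 21.7 tcp [0.4449 0.2288 0.2145] hd 85.1 down [0.0183 0.0203] sum -0.0229 q [ 0.265 -0.085  2.046  0.016  1.157 -1.226] v [ 0.    0.01  0.01  0.   -0.    0.  ] F [-0.1  0.5  0.1] op -0.0
t 21.88 tcp [0.4415 0.2283 0.1781] hd 85.1 down [0.0054 0.0168] sum -0.0096 q [ 0.266 -0.043  2.078  0.017  1.097 -1.227] v [ 0.   -0.03 -0.04  0.    0.05  0.  ] F [-0.2  0.4 -1.3] op -0.0002
t 22.35 tcp [0.5004 0.223  0.1743] hd 85.2 down [-0.0063  0.0148] sum 0.0029 q [ 0.227  0.084  1.956  0.018  1.105 -1.268] v [ 0.01 -0.02  0.01  0.   -0.    0.  ] F [ 0.5 -0.1 -0.2] op -0.0002
[ 0.0016  0.097  -0.0537]
wrist carton_floor 0.88 [0.5516 0.2168 0.0034] [305. 281.]
wrist flap_near_hinge 0.75 [0.4831 0.2231 0.0613] [306. 217.]
wrist core1 0.7 [0.5419 0.1185 0.0253] [174. 292.]
wrist core1 0.68 [0.5636 0.3173 0.0251] [438. 297.]
wrist core1 0.64 [0.5488 0.2534 0.0185] [352. 282.]
wrist core1 0.59 [0.5455 0.1887 0.025 ] [268. 289.]
```

View pics/w13.png

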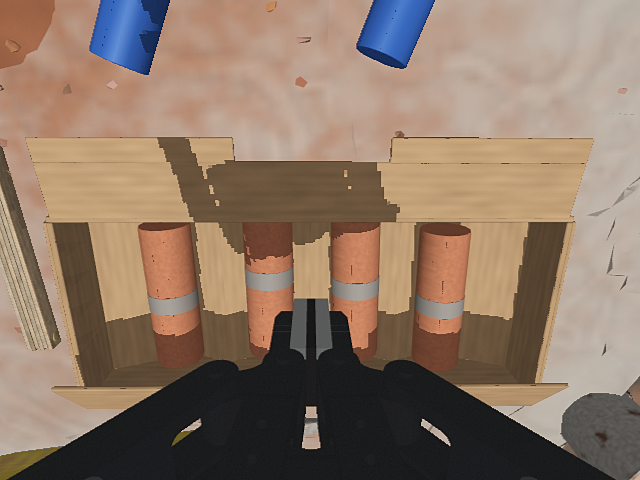

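Near flap folded right back. Next the far flap.

```bash
python3 -m creep '[[0.001,0.02,-0.04,0]]' >/dev/null; python3 hold.py 5; python3 -m creep '[[0,0.04,0,0]]' >/dev/null; python3 hold.py 5;python3 -m creep '[[0,0.032,0,0]]' >/dev/null; python3 hold.py 5; python3 -m creep '[[0,0.003,-0.02,0],[0,0.001,-0.02,0],[0,0.001,-0.02,0]]' >/dev/null; python3 hold.py 5
```

```text
t 22.93 tcp [0.5383 0.2212 0.156 ] hd 85.2 down [-0.0047  0.0153] sum 0.0015 q [ 0.209  0.179  1.887  0.018  1.078 -1.287] v [ 0.   -0.04 -0.    0.   -0.    0.  ] F [0.4 0.4 0.2] op 0.0001
t 23.27 tcp [0.5384 0.2222 0.118 ] hd 85.2 down [-0.0024  0.0158] sum -0.0008 q [ 0.211  0.228  1.907  0.019  1.006 -1.287] v [-0.   -0.01 -0.03 -0.   -0.01 -0.  ] F [-0.3 -0.5 -0. ] op -0.0
t 23.6 tcp [0.5391 0.2229 0.088 ] hd 85.3 down [-0.0001  0.0163] sum -0.0032 q [ 0.212  0.271  1.918  0.02   0.949 -1.288] v [ 0.   -0.   -0.01 -0.   -0.01 -0.  ] F [-0.3 -0.4 -0. ] op -0.0001
t 24.1 tcp [0.5981 0.2193 0.0874] hd 85.4 down [0.0025 0.0171] sum -0.0056 q [ 0.186  0.375  1.784  0.02   0.977 -1.315] v [ 0.    0.    0.02  0.   -0.   -0.  ] F [-0.5 -1.  -0.4] op -0.0004
```

```bash
python3 -m creep '[[0,0.003,-0.02,0],[0,0.001,-0.02,0]]' >/dev/null; python3 hold.py 5; python3 -m creep '[[0,0.003,-0.014,0]]' >/dev/null; python3 hold.py 5;python3 -m creep '[[0,0.004,0,0]]' >/dev/null; python3 hold.py 5
```

```text
t 24.52 tcp [0.6335 0.2173 0.0838] hd 85.5 down [-0.0035  0.0172] sum 0.0006 q [ 0.173  0.445  1.696  0.021  1.002 -1.33 ] v [-0. -0.  0.  0. -0. -0.] F [-1.4  0.8  2.3] op 0.0002
t 24.85 tcp [0.6446 0.2174 0.0849] hd 85.5 down [-0.0116  0.0177] sum 0.0085 q [ 0.17   0.467  1.662  0.023  1.021 -1.335] v [ 0. -0.  0. -0. -0.  0.] F [-14.7   0.1  19.1] op 0.0
t 25.18 tcp [0.6445 0.2175 0.085 ] hd 85.6 down [-0.0115  0.0171] sum 0.0086 q [ 0.17   0.467  1.663  0.022  1.021 -1.335] v [-0. -0. -0. -0. -0.  0.] F [-6.9 -2.7 14.3] op -0.0003
```

```bash
python3 -m creep '[[0,-0.035,0,0],[0,-0.04,0,0],[0,-0.04,0,0],[0,-0.04,0.0,0]]' 0.45 >/dev/null; python3 hold.py 6;python3 -m creep '[[0,0,0.02,0]]' >/dev/null; python3 hold.py 4;   python3 -c "
from h import *
im,c=shot('wrist','w14'); pts('wrist',c,['carton_floor','flap_near_hinge','flap_far_hinge','core1'])
st()"
```

```text
t 25.82 tcp [0.6378 0.2135 0.2289] hd 85.6 down [-0.0377  0.0114] sum 0.0353 q [ 0.166  0.314  1.583  0.018  1.28  -1.333] v [0.   0.02 0.01 0.   0.   0.  ] F [ 0.6 -0.1 -0.8] op 0.0618
t 26.1 tcp [0.617  0.215  0.2274] hd 85.6 down [-0.0408  0.0107] sum 0.0384 q [ 0.174  0.275  1.633  0.018  1.271 -1.326] v [-0.    0.   -0.03 -0.   -0.    0.  ] F [-0.4 -0.3  0.9] op 0.0619
wrist carton_floor 0.84 [0.5564 0.2174 0.0028] [306. 144.]
wrist flap_near_hinge 0.8 [0.4848 0.2222 0.0634] [305.  37.]
wrist flap_far_hinge 0.74 [0.6204 0.215  0.063 ] [309. 234.]
wrist flap_far_hinge 0.23 [0.5647 0.3178 0.0249] [430. 146.]
wrist core1 0.94 [0.5427 0.1167 0.0257] [180. 137.]
wrist core1 0.86 [0.5512 0.2544 0.0224] [351. 135.]
wrist core1 0.81 [0.5427 0.1919 0.024 ] [273. 130.]
wrist core1 0.66 [0.5648 0.3162 0.0247] [428. 146.]
t 26.35 tcp [0.6183 0.2149 0.2294] x [0.0771 0.997  0.0084] y [-0.0377  0.0114 -0.9992] z [-0.9963  0.0768  0.0384] F [-0.3514  0.1225  0.4628] op 0.0619
```

View pics/w14.png

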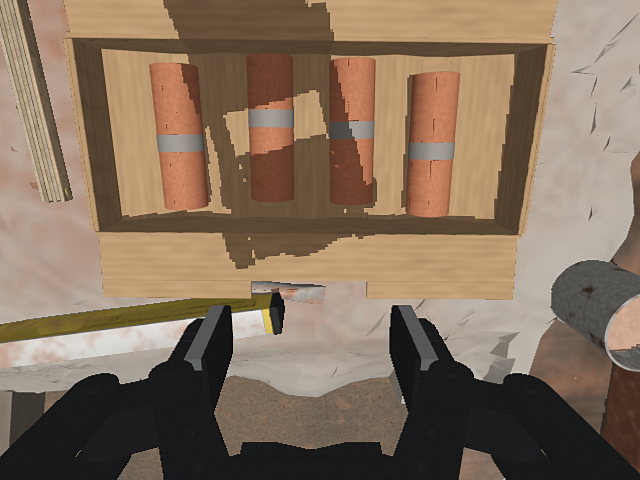

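Both flaps are folded back and all four cores show, at (180,137), (271,127), (352,131) and (434,144). I'll fit the core poses from their masks.

```bash
cat > fit.py <<'E'
from h import *
from scipy.optimize import minimize
a=np.linspace(0,2*np.pi,24,endpoint=False)
loc=np.array([[s*.055,.018*np.cos(t),.018*np.sin(t)] for s in (-1,1) for t in a])
def proj(p,z,c):
    x,y,w=p; P=loc@np.array([[np.cos(w),np.sin(w),0],[-np.sin(w),np.cos(w),0],[0,0,1]])+[x,y,z]
    Q=(P@c[1].T+c[2])@c[0].T; uv=Q[:,:2]/Q[:,2:]
    m=np.zeros((480,640),np.uint8); h=cv2.convexHull((uv*16).round().astype(np.int32)); cv2.fillConvexPoly(m,h,1,shift=4); return m>0
def fit(n,c,z,yaw0,thr=.3,target="core1"):
    out=[]
    for r in viewer.cut_out(n,target):
        if r["confidence"]<thr: continue
        g=r["region"]; v,u=np.nonzero(g)
        if len(u)<200: continue
        p=ray(u.mean(),v.mean(),z+.01,c)
        f=lambda d:1-(lambda m:(m&g).sum()/max(1,(m|g).sum()))(proj([p[0]+d[0]/100,p[1]+d[1]/100,yaw0+d[2]/5],z,c))
        s=minimize(f,[0,0,0],method="Nelder-Mead",options=dict(initial_simplex=[[0,0,0],[.8,0,0],[0,.8,0],[0,0,.5]],maxiter=150))
        w=[p[0]+s.x[0]/100,p[1]+s.x[1]/100,yaw0+s.x[2]/5]
        out.append(w); print(n,"conf %.2f iou %.3f px (%d,%d)"%(r["confidence"],1-s.fun,u.mean(),v.mean()),"xy",np.array(w[:2]),"yaw deg %.1f"%np.degrees(w[2]))
    return out
E
python3 - <<'E'
from fit import *
im,c=shot("wrist"); fit("wrist",c,.023,-.07)
im,c=shot("scene"); fit("scene",c,.023,-.07)
E
```

```text
wrist conf 0.90 iou 0.952 px (270,123) xy [0.5431 0.19  ] yaw deg -4.3
wrist conf 0.88 iou 0.957 px (430,139) xy [0.5656 0.3183] yaw deg -3.8
wrist conf 0.64 iou 0.976 px (179,131) xy [0.5444 0.1164] yaw deg -3.9
wrist conf 0.59 iou 0.971 px (350,126) xy [0.5507 0.2541] yaw deg -3.1
scene conf 0.95 iou 0.905 px (294,332) xy [0.5627 0.3191] yaw deg -4.6
scene conf 0.93 iou 0.931 px (299,294) xy [0.5419 0.1888] yaw deg -7.5
scene conf 0.84 iou 0.934 px (383,320) xy [0.3406 0.3075] yaw deg -26.7
scene conf 0.74 iou 0.951 px (296,275) xy [0.5411 0.1148] yaw deg -4.6
scene conf 0.74 iou 0.774 px (367,199) xy [ 0.2782 -0.2245] yaw deg -15.4
scene conf 0.73 iou 0.874 px (372,275) xy [0.3324 0.1407] yaw deg -28.4
scene conf 0.61 iou 0.916 px (298,312) xy [0.5507 0.254 ] yaw deg -5.3
```

```bash
python3 -c "
from h import *
print(rel([.565,.3185,.15]))"; python3 -m creep '[[0.033,0,0.02,0],[0.033,0,0.02,0],[0.033,0,0.015,0]]' 0.3 40 >/dev/null; python3 hold.py 5; python3 -m creep '[[0,0.04,0,0],[0,0.03,0,0],[0,0,0,0]]' >/dev/null; python3 hold.py 6;python3 -c "
from fit import *
im,c=shot('wrist','w15'); fit('wrist',c,.023,-.07)
print(rel([.565,.3185,.031]))"
```

```text
[0.0984 0.0828 0.0578]
t 27.05 tcp [0.5746 0.3133 0.2323] hd 85.0 down [-0.0351  0.0091] sum 0.0302 q [ 0.337  0.269  1.631  0.021  1.271 -1.154] v [-0.02  0.    0.    0.    0.    0.  ] F [0.2 0.1 0.4] op 0.0555
t 27.6 tcp [0.5802 0.3138 0.1733] hd 84.9 down [-0.0133  0.016 ] sum 0.0074 q [ 0.335  0.323  1.676  0.021  1.149 -1.155] v [ 0. -0.  0. -0. -0.  0.] F [ 0.2 -0.4 -1. ] op 0.0553
wrist conf 0.97 iou 0.970 px (218,192) xy [0.5505 0.2544] yaw deg -3.4
wrist conf 0.93 iou 0.980 px (124,190) xy [0.5433 0.1903] yaw deg -4.4
wrist conf 0.85 iou 0.976 px (27,209) xy [0.5432 0.116 ] yaw deg -3.8
wrist conf 0.65 iou 0.977 px (312,205) xy [0.5651 0.3188] yaw deg -4.0
[0.0012 0.142  0.0128]
```

View pics/w15.png

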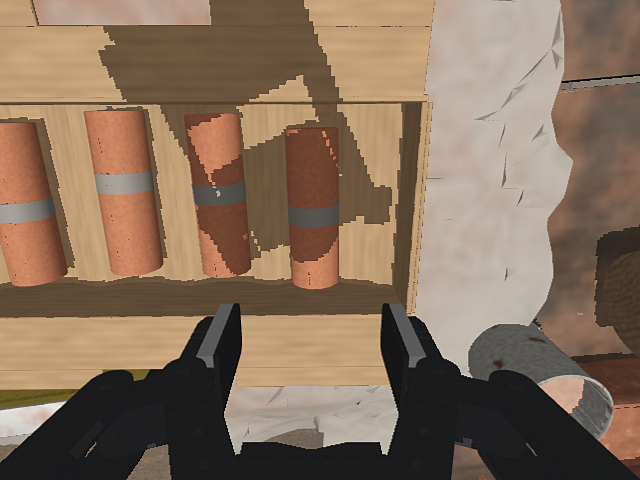

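```bash
python3 -m creep '[[0.001,0.04,0.013,-0.015]]' >/dev/null; python3 hold.py 5; python3 -m creep '[[0,0.041,0,0]]' >/dev/null; python3 hold.py 5;python3 -c "
from h import *
print(rel([.565,.3187,.031]))"
```

```text
t 28.03 tcp [0.5667 0.3169 0.1339] hd 85.8 down [-0.0135  0.0158] sum 0.0074 q [ 0.347  0.346  1.726  0.022  1.077 -1.161] v [-0.01 -0.01 -0.03  0.   -0.01 -0.  ] F [-0.2 -0.9  0.4] op 0.0557
t 28.37 tcp [0.5674 0.3178 0.0949] hd 85.8 down [-0.0112  0.0166] sum 0.0050 q [ 0.348  0.395  1.741  0.023  1.011 -1.161] v [ 0.   -0.02 -0.02  0.   -0.01  0.  ] F [-0.1  0.4  0.1] op 0.0556
[-0.0003  0.0639  0.0016]
```

```bash
python3 -m creep '[[0,0.041,0.002,0]]' >/dev/null; python3 hold.py 5; python3 -m creep '[[0,0.024,0.001,0]]' >/dev/null; python3 hold.py 5;python3 -c "
from h import *
shot('wrist','w16');print(rel([.565,.3187,.031]))"
```

```text
t 28.7 tcp [0.5662 0.3191 0.0563] hd 85.8 down [-0.0085  0.0175] sum 0.0021 q [ 0.35   0.446  1.754  0.024  0.944 -1.161] v [ 0.   -0.01 -0.02 -0.   -0.01  0.  ] F [ 0.  -0.1  1.1] op 0.0552
t 29.03 tcp [0.5659 0.3199 0.0342] hd 85.8 down [-0.0063  0.0184] sum -0.0002 q [ 0.352  0.477  1.758  0.025  0.906 -1.161] v [-0.   -0.   -0.01 -0.   -0.01 -0.  ] F [-0.2 -0.4 -0.3] op 0.055
[-0.0014  0.0033  0.0009]
```

View pics/w16.png

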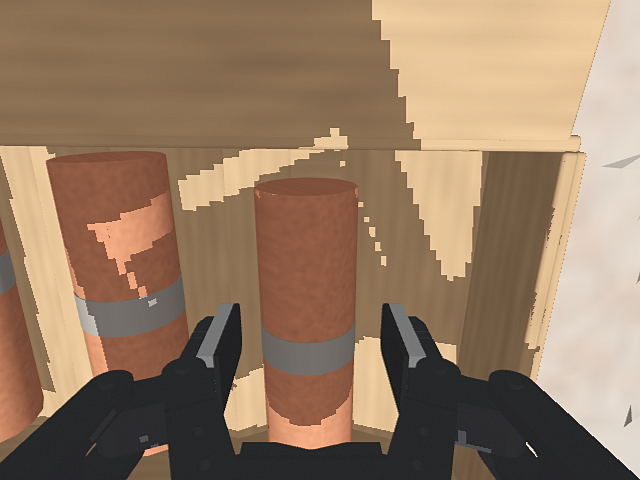

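```bash
python3 -m creep '[[0,0.004,0,0]]' -1 80 >/dev/null; python3 hold.py 8; python3 -m creep '[[0,-0.04,0,0],[0,-0.04,0,0],[0,-0.04,0,0],[0,-0.03,0,0]]' >/dev/null;python3 hold.py 6; python3 -c "
from h import *
shot('wrist','w17')"
```

```text
t 29.57 tcp [0.567  0.3203 0.0317] hd 85.8 down [-0.004  0.019] sum -0.0027 q [ 0.352  0.482  1.757  0.025  0.9   -1.161] v [ 0. -0. -0.  0.  0.  0.] F [-0.4 -1.2  6.1] op 0.0334
t 30.2 tcp [0.5575 0.3137 0.1642] hd 85.7 down [-0.0405  0.0061] sum 0.0361 q [ 0.347  0.305  1.717  0.021  1.155 -1.158] v [ 0.    0.01  0.01  0.    0.   -0.  ] F [-0.4 -1.  -2.5] op 0.0335
```

View pics/w17.png

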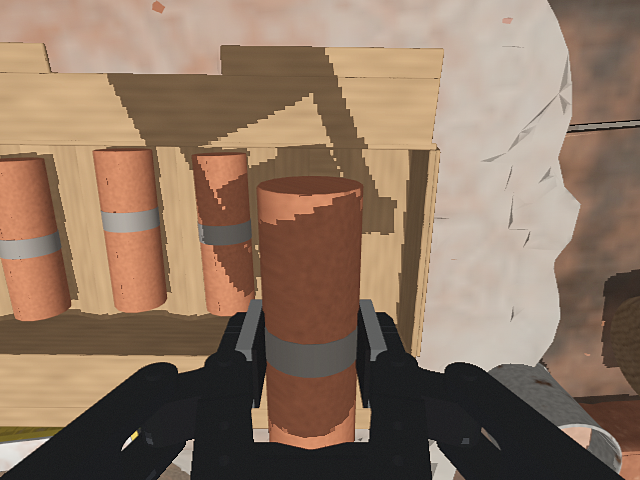

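```bash
python3 -m creep '[[-0.02,-0.02,0,0],[-0.04,-0.015,0,-0.02],[-0.04,0,0,-0.02],[-0.04,0,0,-0.02],[-0.04,0,0,-0.02],[-0.04,0,0,-0.02],[-0.04,0,0,-0.02],[-0.04,0,0,-0.02],[-0.04,0,0,-0.02],[-0.04,0,0,-0.02],[-0.04,0,0,-0.02],[-0.04,0,0,-0.02]]' >/dev/null;python3 hold.py 2; python3 -c "
from h import *
print(rel([.5378,-.3694,.2]))"
```

```text
t 31.35 tcp [ 0.5577 -0.1588  0.1652] hd 99.3 down [-0.0878  0.0089] sum 0.0835 q [-0.44   0.207  1.837 -0.032  1.181 -2.162] v [ 0.08 -0.03  0.04  0.07  0.04  0.06] F [-0.1  0.4 -3.1] op 0.0332
[-0.2037 -0.0348  0.057 ]
```

```bash
python3 -m creep '[[-0.03,-0.01,0.005,0],[-0.04,-0.01,0.01,0],[-0.04,0,0.01,0],[-0.04,0,0.01,0],[-0.035,0,0.005,0],[0,0,0,0]]' >/dev/null;python3 hold.py 5; python3 -c "
from h import *
print(rel([.5378,-.3694,.07]))
shot('scene','s8')"
```

```text
t 32.1 tcp [ 0.5459 -0.3427  0.1693] hd 99.7 down [-0.1064  0.0273] sum 0.0996 q [-0.701  0.345  1.658 -0.051  1.237 -2.424] v [ 0.01 -0.02 -0.   -0.   -0.   -0.  ] F [ 0.   0.5 -2.2] op 0.0332
[-0.0294  0.0989  0.0026]
```

View pics/s8.png

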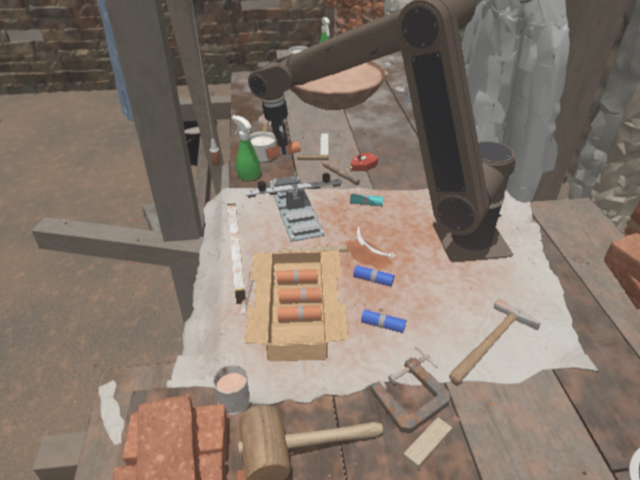

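```bash
python3 -m creep '[[-0.01,-0.04,0,0.02]]' >/dev/null;python3 hold.py 2; python3 -m creep '[[-0.01,-0.04,0,0]]' >/dev/null;python3 hold.py 2; python3 -m creep '[[-0.01,-0.04,0,0]]' >/dev/null;python3 hold.py 2; python3 -m creep '[[0,0.04,0,0],[0,0.04,0,0],[0,0.04,0,0],[0,0,0,0]]' >/dev/null;python3 hold.py 6
```

```text
t 32.33 tcp [ 0.5551 -0.3547  0.2155] hd 98.7 down [-0.0973  0.0187] sum 0.0867 q [-0.705  0.326  1.595 -0.051  1.308 -2.414] v [-0.    0.    0.03  0.01 -0.05 -0.01] F [0.8 0.1 0.1] op 0.0333
t 32.52 tcp [ 0.5624 -0.3652  0.2561] hd 98.8 down [-0.0873  0.0096] sum 0.0729 q [-0.71   0.312  1.535 -0.051  1.367 -2.423] v [-0.    0.01  0.05  0.01 -0.03  0.01] F [ 1.  -1.3  0.5] op 0.0334
t 32.7 tcp [ 0.5685 -0.375   0.2952] hd 98.9 down [-0.078   0.0011] sum 0.0599 q [-0.715  0.305  1.474 -0.051  1.423 -2.432] v [ 0.    0.01  0.04  0.01 -0.03  0.01] F [ 0.3 -1.4 -0.2] op 0.0334
t 33.33 tcp [ 0.5698 -0.3803  0.1938] hd 99.1 down [-0.0437 -0.0282] sum 0.0148 q [-0.719  0.365  1.584 -0.053  1.208 -2.428] v [-0. -0.  0.  0.  0.  0.] F [ 0.3 -0.4 -2.3] op 0.0334
```

```bash
python3 -m creep '[[0,-0.04,0,0.01]]' >/dev/null;python3 hold.py 2; python3 -m creep '[[0,0.04,0.015,0],[0,0.04,0.015,0],[0,0.03,0,0],[0,0,0,0]]' >/dev/null;python3 hold.py 6; python3 -c "
from h import *
print(rel([.5378,-.3694,.052]))"
```

```text
t 33.52 tcp [ 0.5749 -0.3818  0.2418] hd 98.5 down [-0.0309 -0.0393] sum -0.0021 q [-0.716  0.328  1.541 -0.052  1.27  -2.419] v [-0.    0.02  0.03 -0.   -0.05 -0.01] F [ 0.7 -0.6  0.1] op 0.0328
t 34.15 tcp [ 0.5541 -0.4003  0.1574] hd 98.6 down [ 0.0062 -0.0731] sum -0.0542 q [-0.757  0.365  1.655 -0.056  1.068 -2.452] v [ 0.    0.    0.01  0.   -0.    0.  ] F [ 0.9 -0.4 -1.3] op 0.0334
[0.0406 0.1028 0.011 ]
```

```bash
python3 -m creep '[[0.036,0.03,0.011,0]]' >/dev/null;python3 hold.py 5; python3 -c "
from h import *
im,c=shot('wrist','w18'); pts('wrist',c,['vee1','pivot','knob_a']);print(rel([.5378,-.3694,.052]))
for i,v in enumerate([[.4976,-.0964],[.5075,-.1637],[.5279,-.3021],[.5378,-.3694]]): print(i+1,px(v+[.0435],c))"
```

```text
t 34.48 tcp [ 0.5397 -0.3708  0.128 ] hd 98.7 down [ 0.0075 -0.0744] sum -0.0550 q [-0.739  0.34   1.746 -0.059  1.    -2.43 ] v [-0.01 -0.   -0.06 -0.   -0.01  0.  ] F [ 0.9 -1.1 -1.8] op 0.0335
wrist vee1 0.84 [ 0.5275 -0.2992  0.0408] [453. 260.]
wrist pivot 0.82 [ 0.5183 -0.2295  0.0822] [640. 300.]
[0.0091 0.0768 0.002 ]
1 [863.7441 274.3884]
2 [721.887  269.8111]
3 [449.2907 261.0846]
4 [325.269  257.0813]
```

View pics/w18.png

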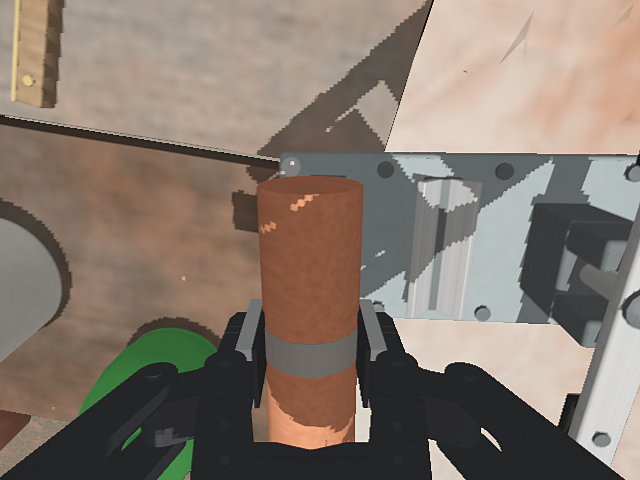

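```bash
python3 - <<'E'
from h import *
c=cam("wrist")
im=cv2.imread("pics/w18.png"); cv2.imwrite("pics/w18c.png",cv2.resize(im[130:350,260:640],None,fx=2,fy=2))
th=np.radians(8.4); ex=np.array([np.cos(th),np.sin(th)]); ey=np.array([-np.sin(th),np.cos(th)])
p=np.array([.5177,-.2329])
P=lambda x,y,z: px(np.r_[p+ex*x+ey*y,z],c).round(1)
print("vee3 ends",P(-.042,-.07,.032),P(.042,-.07,.032), "base corners", P(-.055,-.168,.012),P(.055,-.168,.012),"base edge at -.07",P(-.055,-.07,.012),P(.055,-.07,.012),"at 0",P(-.055,0,.012),P(.055,0,.012))
print("vee edges",[P(x,y,.032) for x in(-.042,.042) for y in(-.0875,-.0525)])
E
```

```text
vee3 ends [455.4 179.6] [439.  316.6] base corners [281.8 149.4] [284.7 312.9] base edge at -.07 [448.8 151.5] [430. 319.] at 0 [574.4 153. ] [538.6 323.5]
vee edges [array([422.7, 179. ]), array([488.5, 180.1]), array([409.9, 315.4]), array([468.4, 317.8])]
```

View pics/w18c.png

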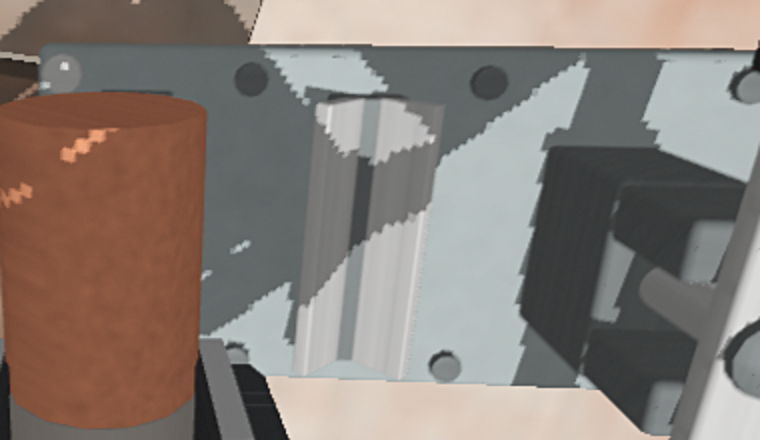

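```bash
python3 -c "
from h import *
print(rel([.5406,-.3704,.052]))"; python3 -m creep '[[0.003,0.037,-0.001,0]]' >/dev/null;python3 hold.py 5; python3 -c "
from h import *
print(rel([.5406,-.3704,.052]))"
```

```text
[ 0.0077  0.0769 -0.0006]
t 35.02 tcp [ 0.5417 -0.3725  0.093 ] hd 98.6 down [ 0.0099 -0.0768] sum -0.0582 q [-0.739  0.389  1.755 -0.062  0.94  -2.424] v [ 0.   -0.02 -0.02 -0.   -0.01  0.  ] F [ 0.   0.5 -2.6] op 0.0336
[0.0054 0.0408 0.0007]
```

```bash
python3 -m creep '[[0.005,0.034,0.001,0]]' >/dev/null;python3 hold.py 5; python3 -c "
from h import *
print(rel([.5406,-.3704,.052]))"; python3 -m creep '[[0,0.005,0.001,0]]' >/dev/null;python3 hold.py 5;python3 -c "
from h import *
print(rel([.5406,-.3704,.052]))
shot('wrist','w19')"
```

```text
t 35.35 tcp [ 0.5411 -0.3711  0.0605] hd 98.6 down [ 0.0116 -0.0784] sum -0.0604 q [-0.738  0.43   1.769 -0.065  0.883 -2.418] v [ 0.   -0.02 -0.02 -0.   -0.01  0.  ] F [-0.3 -0.7 -1.9] op 0.0336
[0.0014 0.0084 0.0004]
t 35.68 tcp [ 0.5405 -0.372   0.0564] hd 98.6 down [ 0.0126 -0.0792] sum -0.0617 q [-0.739  0.435  1.77  -0.065  0.874 -2.42 ] v [ 0.  0.  0. -0. -0. -0.] F [-0.7  0.3 -2.2] op 0.0335
[ 0.0019  0.0042 -0.0003]
```

View pics/w19.png

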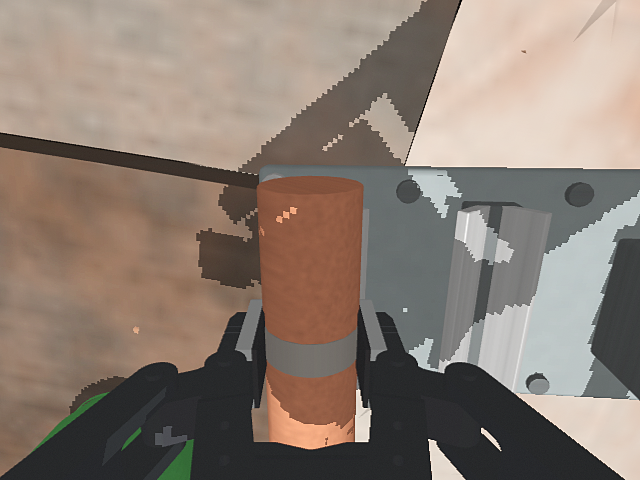

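```bash
python3 -m creep '[[0.003,0.003,0,0]]' >/dev/null;python3 hold.py 5; python3 -m creep '[[0.0005,0.003,0,0]]' >/dev/null;python3 hold.py 5;
```

```text
t 36.07 tcp [ 0.5401 -0.3687  0.053 ] hd 98.6 down [ 0.0122 -0.0783] sum -0.0606 q [-0.736  0.437  1.776 -0.065  0.868 -2.416] v [-0.  0. -0.  0.  0.  0.] F [ 0.9  1.8 -0.7] op 0.0336
t 36.4 tcp [ 0.5403 -0.3687  0.0526] hd 98.6 down [ 0.0113 -0.0784] sum -0.0600 q [-0.736  0.438  1.775 -0.066  0.869 -2.415] v [-0.  0.  0. -0. -0.  0.] F [-4.2  5.3 10.5] op 0.0334
```

```bash
python3 -m creep '[[0,0,0,0]]' 0.3 >/dev/null;python3 hold.py 8;  python3 -m creep '[[0,-0.03,0,0],[0,-0.03,0,0]]' >/dev/null;python3 hold.py 2; python3 -m creep '[[0,-0.03,0,0]]' >/dev/null;python3 hold.py 5; python3 -c "
from fit import *
im,c=shot('wrist','w20'); fit('wrist',c,.0435,.147)"
```

```text
t 36.88 tcp [ 0.5402 -0.3687  0.0522] hd 98.6 down [ 0.0111 -0.0782] sum -0.0597 q [-0.736  0.438  1.775 -0.066  0.868 -2.415] v [ 0. -0. -0.  0.  0.  0.] F [-0.5  0.1  0.1] op 0.0554
t 37.15 tcp [ 0.5384 -0.3632  0.1099] hd 98.6 down [ 0.0073 -0.0749] sum -0.0547 q [-0.731  0.353  1.768 -0.062  0.967 -2.418] v [-0.    0.04  0.03 -0.   -0.04  0.  ] F [ 0.7 -0.   0.3] op 0.0559
t 37.48 tcp [ 0.5379 -0.3607  0.139 ] hd 98.6 down [ 0.0067 -0.0743] sum -0.0538 q [-0.729  0.314  1.758 -0.06   1.016 -2.419] v [-0.    0.02  0.02 -0.    0.    0.  ] F [-0.3 -0.1 -0.3] op 0.0557
wrist conf 0.90 iou 0.967 px (308,247) xy [ 0.5392 -0.3693] yaw deg 8.6
```

View pics/w20.png

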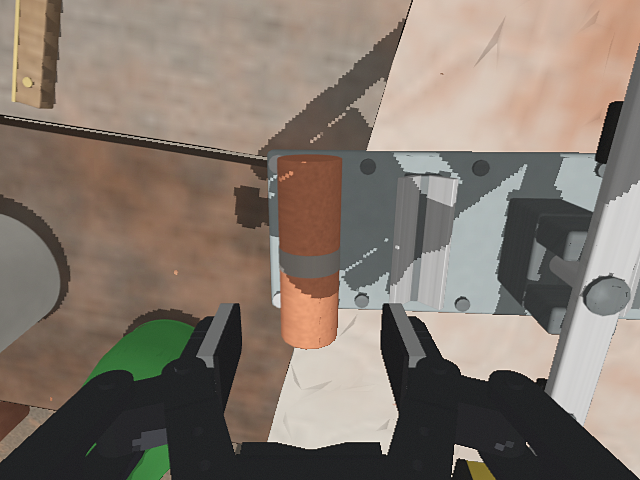

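```bash
python3 - <<'E'
from h import *
c=cam("wrist")
im=cv2.imread("pics/w20.png"); cv2.imwrite("pics/w20c.png",cv2.resize(im[140:360,250:530],None,fx=2.8,fy=2.7))
E
```

```text
(no output)
```

View pics/w20c.png

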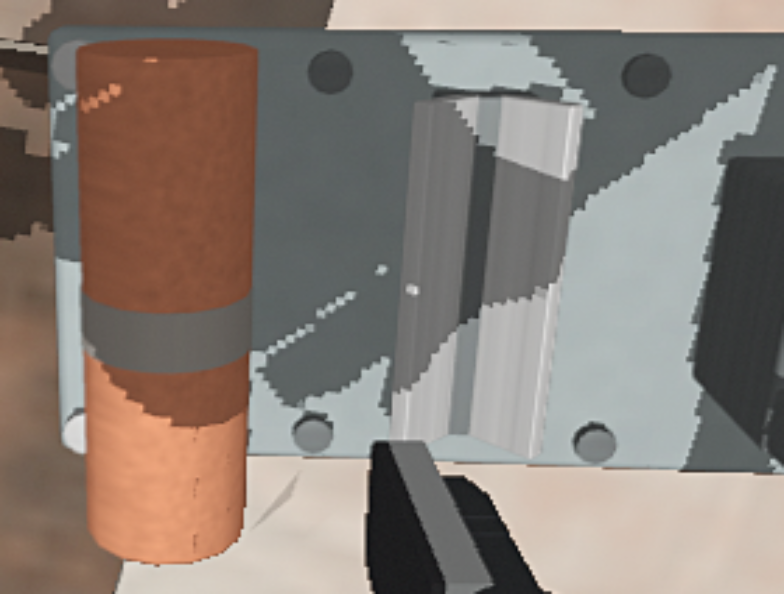

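```bash
cat > crad.py <<'E'
from h import *
th=np.radians(8.4); ex=np.array([np.cos(th),np.sin(th)]); ey=np.array([-np.sin(th),np.cos(th)])
E
python3 - <<'E'
from crad import *
c=cam("wrist")
f=lambda u,v,z: ray(250+u/2.8,140+v/2.7,z,c)[:2]
tl,tr,bl,br=[f(u,v,.032) for u,v in[(415,102),(582,103),(392,442),(540,458)]]
m=(tl+tr+bl+br)/4; print("vee3 mid",m,"len",np.linalg.norm((tl+tr-bl-br)/2),"wid",np.linalg.norm(tl-tr),np.linalg.norm(bl-br),"dir",np.degrees(np.arctan2(*((bl+br-tl-tr)[::-1]))))
a,b=f(420,30,.012),f(480,462,.012); print("base x mid",((a+b)/2)@ex,"width",(b-a)@ex)
print("vee3 x",m@ex,"core x",np.array([.5392,-.3693])@ex, "core y-vee3 y",np.array([.5392,-.3693])@ey-m@ey)
E
```

```text
vee3 mid [ 0.5258 -0.3024] len 0.08148559753961387 wid 0.03330968795153285 0.03328277676219015 dir 8.794430702894772
base x mid 0.4763026122676082 width 0.10793811517672397
vee3 x 0.4759817170115833 core x 0.47946717948554474 core y-vee3 y -0.0681854040844404
```

```bash
python3 -m creep '[[0.02,-0.04,0,0],[0.02,-0.04,0,0],[0.02,-0.04,0,0],[0,0,0,0]]' >/dev/null;python3 hold.py 6; python3 -m creep '[[0,0.04,0,0]]' >/dev/null;python3 hold.py 2;  python3 -m creep '[[0,0.04,0,0]]' >/dev/null;python3 hold.py 2; python3 -m creep '[[0,-0.04,0,0],[0,-0.04,0,0],[0,-0.03,0,0]]' >/dev/null;python3 hold.py 6
```

```text
t 38.22 tcp [ 0.5207 -0.2913  0.2313] hd 98.3 down [-0.0267 -0.0482] sum -0.0078 q [-0.659  0.132  1.793 -0.058  1.208 -2.353] v [-0.    0.   -0.01 -0.    0.    0.  ] F [-0.1 -1.1 -0. ] op 0.0556
t 38.4 tcp [ 0.5162 -0.2913  0.1846] hd 98.2 down [-0.0378 -0.0395] sum 0.0062 q [-0.663  0.176  1.833 -0.06   1.138 -2.352] v [ 0.01 -0.03 -0.04  0.    0.06  0.  ] F [-1.   0.2 -1.6] op 0.0557
t 38.58 tcp [ 0.5117 -0.2907  0.1445] hd 98.2 down [-0.0486 -0.0309] sum 0.0199 q [-0.667  0.221  1.861 -0.062  1.079 -2.351] v [ 0.01 -0.05 -0.05  0.    0.04 -0.  ] F [-0.2  1.6 -0.4] op 0.0554
t 39.13 tcp [ 0.5115 -0.284   0.244 ] hd 98.1 down [-0.0722 -0.0122] sum 0.0501 q [-0.659  0.125  1.778 -0.056  1.289 -2.354] v [ 0.    0.02  0.02 -0.   -0.   -0.  ] F [ 0.1 -0.  -1.1] op 0.0558
```

```bash
python3 -m creep '[[0.02,0,-0.003,0],[0.04,0,-0.008,0.025],[0.04,0,-0.008,0.025],[0.04,0,-0.006,0.025],[0.04,0,-0.004,0.025],[0.04,0,-0.002,0.025],[0.04,0,0,0.025],[0.04,0,0,0.025],[0.03,0,0,0.025],[0.02,0,0,0.01]]' >/dev/null;python3 hold.py 5; python3 -c "
from h import *
print(rel([.5435,.116,.13]))"
```

```text
t 40.22 tcp [0.5168 0.0754 0.224 ] hd 84.7 down [-0.1036 -0.0027] sum 0.1036 q [-0.046  0.027  1.921 -0.008  1.297 -1.522] v [-0.02 -0.01 -0.01  0.   -0.    0.  ] F [ 0.5  0.2 -0.7] op 0.0554
[ 0.044   0.0906 -0.0324]
```

```bash
python3 -m creep '[[0.02,-0.04,0,0]]' >/dev/null;python3 hold.py 2; python3 -m creep '[[0.02,-0.04,-0.02,0]]' >/dev/null;python3 hold.py 2; python3 -m creep '[[0,-0.04,-0.01,0]]' >/dev/null;python3 hold.py 2; python3 -m creep '[[0,0.04,0,0],[0,0.04,0,0],[0,0.04,0,0],[0,0.04,0,0],[0,0,0,0]]' >/dev/null;python3 hold.py 6; python3 -c "
from h import *
print(rel([.5435,.116,.13]))"
```

```text
t 40.4 tcp [0.5251 0.0943 0.2666] hd 84.7 down [-0.0954 -0.0021] sum 0.0955 q [-0.011  0.01   1.858 -0.003  1.369 -1.488] v [-0.02  0.01  0.04 -0.03 -0.04 -0.02] F [ 0.3 -1.1  2.1] op 0.0553
t 40.58 tcp [0.5469 0.1078 0.2984] hd 84.6 down [-0.0879 -0.0016] sum 0.0880 q [ 0.013  0.038  1.771 -0.     1.421 -1.463] v [-0.01 -0.01  0.04 -0.02 -0.01 -0.01] F [ 0.7 -0.1  1.6] op 0.0555
t 40.77 tcp [0.5614 0.1055 0.3384] hd 84.5 down [-0.079  -0.0019] sum 0.0791 q [ 0.009  0.044  1.693 -0.001  1.484 -1.466] v [ 0.   -0.    0.03  0.   -0.03  0.  ] F [0.8 0.1 2.4] op 0.0553
t 41.48 tcp [0.5646 0.0994 0.196 ] hd 84.1 down [-0.0314 -0.0026] sum 0.0314 q [-0.002  0.131  1.862 -0.003  1.18  -1.468] v [ 0.01  0.    0.01  0.   -0.    0.  ] F [-0.3  0.1 -0.1] op 0.0554
[0.0147 0.0666 0.0206]
```

Now look, then descend onto core A.

```bash
python3 -m creep '[[0.014,0,0.018,-0.025]]' >/dev/null;python3 hold.py 2; python3 -m creep '[[0,0.03,0,0],[0,0.02,0,0],[0,0,0,0]]' >/dev/null;python3 hold.py 6; python3 -c "
from fit import *
im,c=shot('wrist','w21'); fit('wrist',c,.023,-.07)
print(rel([.5435,.116,.031]))"
```

```text
t 41.67 tcp [0.5485 0.1164 0.1995] hd 85.6 down [-0.0271 -0.0019] sum 0.0272 q [ 0.029  0.098  1.892 -0.001  1.179 -1.465] v [-0.02  0.02 -0.01 -0.03 -0.03 -0.  ] F [ 1.   0.5 -0.1] op 0.0554
t 42.22 tcp [0.5544 0.1169 0.1601] hd 85.7 down [-0.0046 -0.0018] sum 0.0046 q [ 0.029  0.144  1.918 -0.002  1.084 -1.465] v [ 0.    0.    0.01  0.   -0.   -0.  ] F [ 1.3 -0.3  0.1] op 0.0553
wrist conf 0.85 iou 0.970 px (514,208) xy [0.5501 0.2539] yaw deg -3.3
wrist conf 0.82 iou 0.960 px (308,214) xy [0.5439 0.1159] yaw deg -4.0
wrist conf 0.81 iou 0.970 px (418,204) xy [0.5423 0.19  ] yaw deg -4.8
[-0.0014  0.1285  0.0096]
```

View pics/w21.png

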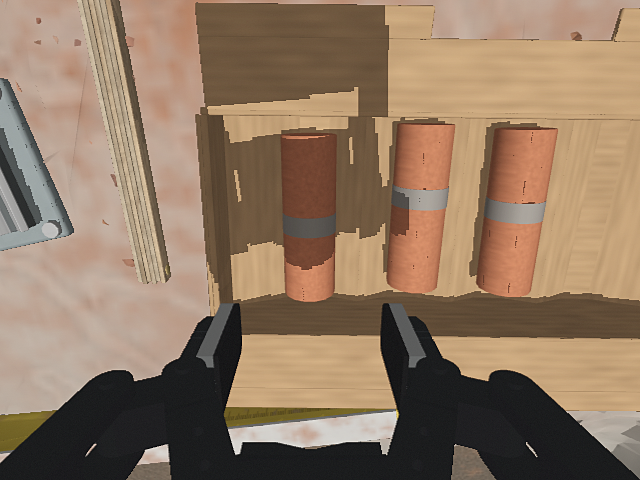

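```bash
python3 -m creep '[[-0.001,0.0415,0.010,0]]' >/dev/null;python3 hold.py 5; python3 -m creep '[[0,0.0415,0,0]]' >/dev/null;python3 hold.py 5 ; python3 -c "
from h import *
print(rel([.5437,.116,.031]))"; python3 -m creep '[[0,0.0415,0,0]]' >/dev/null;python3 hold.py 5 ; python3 -c "
from h import *
print(rel([.5437,.116,.031]))"
```

```text
t 42.65 tcp [0.5441 0.1166 0.1189] hd 85.7 down [-0.0052 -0.0018] sum 0.0053 q [ 0.029  0.178  1.965 -0.002  1.004 -1.465] v [ 0.   -0.02 -0.03  0.   -0.01  0.  ] F [-0.2  0.6  0.8] op 0.0557
t 42.98 tcp [0.5452 0.1166 0.0793] hd 85.7 down [-0.0028 -0.0018] sum 0.0028 q [ 0.029  0.238  1.979 -0.002  0.927 -1.465] v [ 0.   -0.02 -0.02 -0.   -0.01  0.  ] F [-0.1 -0.4  0.2] op 0.0555
[-0.0006  0.0483  0.0013]
t 43.32 tcp [0.5465 0.1166 0.04  ] hd 85.7 down [ 0.0002 -0.0017] sum -0.0002 q [ 0.029  0.304  1.986 -0.002  0.851 -1.465] v [-0.   -0.02 -0.01 -0.   -0.01 -0.  ] F [1.  0.3 0.6] op 0.0552
[-0.0008  0.009   0.0027]
```

```bash
python3 -m creep '[[-0.0005,0.01,0.003,0]]' >/dev/null;python3 hold.py 5; python3 -m creep '[[0,0.0015,0,0]]' -1 80 >/dev/null; python3 hold.py 8;  python3 -c "
from h import *
print(rel([.5437,.116,.023])); shot('wrist','w22')"
```

```text
t 43.65 tcp [0.5446 0.1164 0.0314] hd 85.7 down [ 0.0031 -0.0017] sum -0.0031 q [ 0.029  0.314  1.994 -0.002  0.831 -1.465] v [-0.  0. -0. -0.  0.  0.] F [1.3 0.8 3.5] op 0.0556
t 44.13 tcp [0.5448 0.1164 0.0306] hd 85.7 down [ 0.0032 -0.0017] sum -0.0031 q [ 0.029  0.316  1.993 -0.002  0.83  -1.465] v [ 0.  0. -0. -0.  0. -0.] F [-1.4 -0.   6.1] op 0.0337
[-0.0005  0.0076  0.0011]
```

View pics/w22.png

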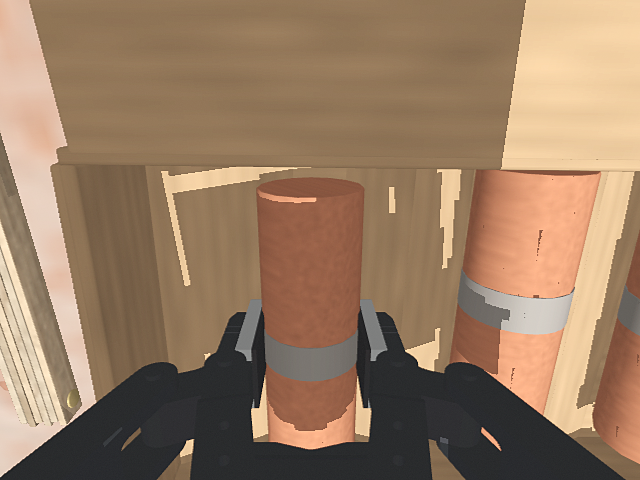

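```bash
python3 -m creep '[[0,-0.041,0,0]]' >/dev/null;python3 hold.py 4; python3 -m creep '[[0,-0.041,0,0]]' >/dev/null;python3 hold.py 4;python3 -m creep '[[0,-0.041,0,0]]' >/dev/null;python3 hold.py 4;python3 -m creep '[[-0.02,-0.03,0,0]]' >/dev/null;python3 hold.py 2;python3 -m creep '[[-0.04,-0.005,0,-0.03],[-0.04,0,0,-0.03],[-0.04,0,0,-0.03]]' >/dev/null;python3 hold.py 4
```

```text
t 44.47 tcp [0.5447 0.1165 0.0717] hd 85.7 down [ 0.0038 -0.0016] sum -0.0038 q [ 0.029  0.246  1.986 -0.002  0.906 -1.465] v [-0.    0.03  0.04  0.    0.01 -0.  ] F [-0.4 -0.1 -2.5] op 0.0333
t 44.75 tcp [0.544  0.1165 0.1119] hd 85.7 down [ 0.0027 -0.0016] sum -0.0027 q [ 0.029  0.184  1.973 -0.002  0.982 -1.466] v [-0.    0.03  0.03 -0.    0.01  0.  ] F [-0.2 -0.  -3.8] op 0.0337
t 45.03 tcp [0.5431 0.1165 0.1517] hd 85.7 down [ 0.0009 -0.0017] sum -0.0008 q [ 0.029  0.128  1.953 -0.002  1.059 -1.466] v [-0.    0.02  0.03 -0.    0.01  0.  ] F [-0.3  1.2 -2.6] op 0.033
t 45.22 tcp [0.542  0.0953 0.1823] hd 85.6 down [ 0.0019 -0.0027] sum -0.0019 q [-0.009  0.079  1.945 -0.003  1.115 -1.503] v [ 0.02  0.02  0.02  0.04 -0.05  0.03] F [ 0.9 -0.3 -0.4] op 0.0338
t 45.67 tcp [ 0.5335 -0.0204  0.1805] hd 91.2 down [-0.008   0.0036] sum 0.0086 q [-0.229  0.05   1.98   0.002  1.121 -1.822] v [ 0.04 -0.01 -0.01  0.    0.   -0.  ] F [ 0.6 -0.3 -2.5] op 0.0337
```

```bash
python3 -m creep '[[-0.04,-0.005,0,-0.03],[-0.04,0,0,-0.03],[-0.04,0,0,-0.03]]' >/dev/null;python3 hold.py 4; python3 -m creep '[[-0.04,-0.005,0,-0.015],[-0.04,0,0,-0.015],[-0.03,0,0,0]]' >/dev/null;python3 hold.py 4;  python3 -c "
from crad import *
print(rel([.5284,-.3027,.052]))"
```

```text
t 46.12 tcp [ 0.5382 -0.1319  0.1791] hd 97.0 down [-0.0164  0.0123] sum 0.0200 q [-0.425  0.101  1.927  0.005  1.133 -2.121] v [ 0.03 -0.02  0.01  0.    0.   -0.  ] F [ 0.3  0.5 -2.3] op 0.0335
t 46.57 tcp [ 0.5531 -0.2295  0.1783] hd 99.5 down [-0.0232  0.0218] sum 0.0313 q [-0.565  0.204  1.813  0.007  1.156 -2.304] v [ 0.02 -0.02  0.02  0.    0.   -0.  ] F [ 1.2  1.2 -3.1] op 0.0331
[-0.0713  0.1253  0.034 ]
```

```bash
python3 -m creep '[[-0.035,-0.003,0.016,0.02],[-0.034,0,0.015,0]]' >/dev/null;python3 hold.py 5; python3 -m creep '[[0,0.03,0,0],[0,0.025,0,0],[0,0,0,0]]' >/dev/null;python3 hold.py 6;  python3 -c "
from crad import *
print(rel([.5284,-.3027,.052]))
shot('wrist','w23')"
```

```text
t 46.98 tcp [ 0.5345 -0.2931  0.178 ] hd 98.8 down [-0.0258  0.0294] sum 0.0385 q [-0.671  0.23   1.782  0.008  1.167 -2.398] v [ 0.01 -0.   -0.   -0.   -0.   -0.  ] F [-0.1  0.  -2.7] op 0.0332
t 47.53 tcp [ 0.5391 -0.2905  0.1313] hd 99.1 down [-0.0118  0.0195] sum 0.0213 q [-0.663  0.282  1.813  0.009  1.068 -2.396] v [-0.01  0.    0.   -0.    0.   -0.  ] F [-0.2 -0.3 -2.5] op 0.0338
[-0.0121  0.0792  0.0118]
```

View pics/w23.png

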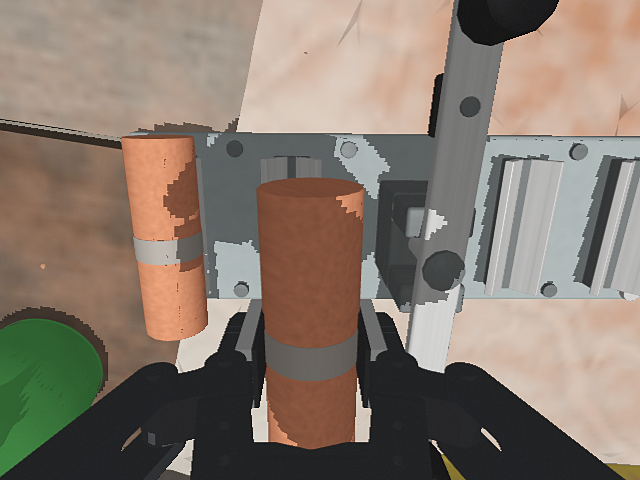

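```bash
python3 -m creep '[[-0.012,0.036,0.011,0.01]]' >/dev/null;python3 hold.py 5; python3 -c "
from crad import *
print(rel([.5284,-.3027,.052]))";  python3 -m creep '[[0,0.032,0.001,0]]' >/dev/null;python3 hold.py 5; python3 -c "
from crad import *
print(rel([.5284,-.3027,.052]))
shot('wrist','w24')"
```

```text
t 47.92 tcp [ 0.53   -0.3038  0.096 ] hd 98.4 down [-0.0108  0.0192] sum 0.0206 q [-0.69   0.325  1.832  0.009  1.005 -2.413] v [ 0.01 -0.02 -0.02 -0.   -0.01 -0.  ] F [ 0.   0.1 -2. ] op 0.0334
[0.0004 0.044  0.001 ]
t 48.25 tcp [ 0.5296 -0.3037  0.0656] hd 98.5 down [-0.0091  0.0179] sum 0.0184 q [-0.69   0.367  1.843  0.01   0.95  -2.414] v [-0.   -0.01 -0.01 -0.   -0.01 -0.  ] F [ 0.4  0.5 -2. ] op 0.0337
[0.0009 0.0136 0.001 ]
```

View pics/w24.png

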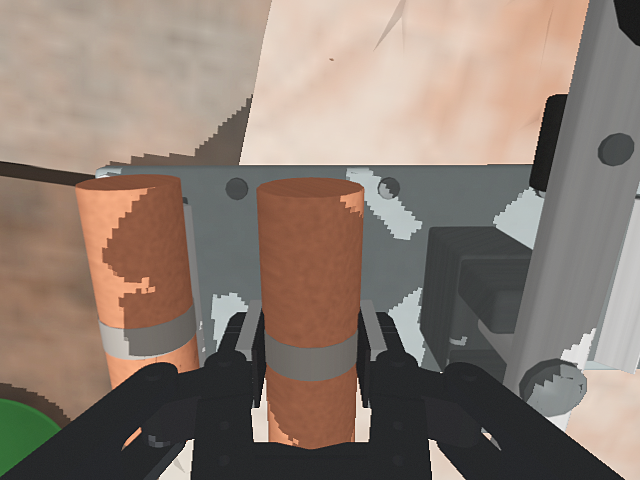

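```bash
python3 -m creep '[[0.001,0.012,0.001,0]]' >/dev/null;python3 hold.py 5; python3 -m creep '[[0,0.004,0,0]]' >/dev/null;python3 hold.py 5
```

```text
t 48.63 tcp [ 0.5286 -0.3029  0.0542] hd 98.5 down [-0.0083  0.0172] sum 0.0173 q [-0.69   0.381  1.849  0.01   0.929 -2.414] v [-0.   -0.   -0.01 -0.   -0.    0.  ] F [ 0.3  0.1 -2.7] op 0.0334
t 48.97 tcp [ 0.5293 -0.3031  0.0523] hd 98.5 down [-0.0076  0.0169] sum 0.0166 q [-0.689  0.385  1.848  0.01   0.925 -2.414] v [ 0.  0.  0. -0.  0. -0.] F [-2.4  2.9  6.3] op 0.0339
```

```bash
python3 -m creep '[[0,0.001,0,0]]' 0.2 >/dev/null;python3 hold.py 8;  python3 -m creep '[[0,-0.041,0,0]]' >/dev/null;python3 hold.py 4; python3 -m creep '[[0,-0.041,0,0]]' >/dev/null;python3 hold.py 4; python3 -c "
from fit import *
im,c=shot('wrist','w25'); fit('wrist',c,.0435,.147)"
```

```text
t 49.45 tcp [ 0.5292 -0.3031  0.0511] hd 98.5 down [-0.0077  0.017 ] sum 0.0168 q [-0.69   0.387  1.849  0.01   0.923 -2.415] v [-0. -0.  0.  0.  0.  0.] F [-0.2 -0.2 -0.1] op 0.0515
t 49.73 tcp [ 0.5305 -0.3047  0.0938] hd 98.5 down [-0.005   0.0146] sum 0.0132 q [-0.69   0.326  1.835  0.01   0.993 -2.414] v [0.   0.03 0.04 0.   0.   0.  ] F [-0.4  0.4 -0.1] op 0.0511
t 50.02 tcp [ 0.531  -0.3055  0.1343] hd 98.5 down [-0.0037  0.0136] sum 0.0115 q [-0.691  0.274  1.816  0.009  1.063 -2.414] v [ 0.    0.03  0.04  0.    0.   -0.  ] F [-0.9 -0.3  0.4] op 0.0507
wrist conf 0.92 iou 0.956 px (315,246) xy [ 0.5283 -0.3022] yaw deg 8.1
wrist conf 0.63 iou 0.872 px (193,238) xy [ 0.5392 -0.3691] yaw deg 8.2
```

View pics/w25.png

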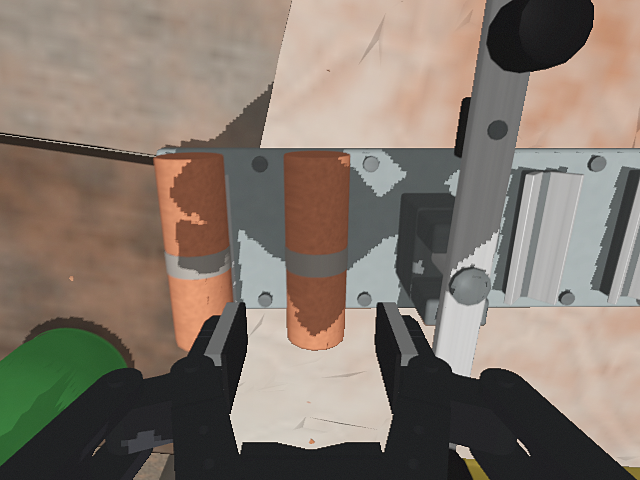

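```bash
python3 - <<'E'
from crad import *
c=cam("wrist")
im=cv2.imread("pics/w25.png"); cv2.imwrite("pics/w25c.png",cv2.resize(im[130:330,380:640],None,fx=3,fy=3))
for u in (262,375):
    a,b=ray(u,149,.012,c)[:2],ray(u,307.5,.012,c)[:2]; print((a@ex+b@ex)/2,(b-a)@ex)
E
```

```text
0.47511489331510814 0.10623583692259882
0.4753430114665457 0.10683393945320982
```

View pics/w25c.png

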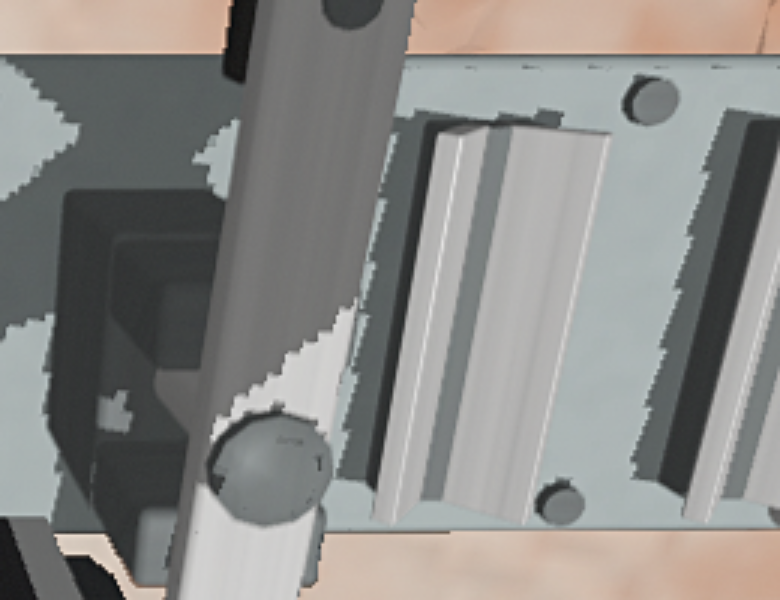

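```bash
python3 -m creep '[[0,-0.041,0,0]]' 0.3 >/dev/null;python3 hold.py 4;  python3 -m creep '[[0.03,-0.01,0,0.02],[0.04,0,-0.003,0.02],[0.04,0,-0.003,0.02],[0.04,0,-0.003,0.02]]' >/dev/null;python3 hold.py 4; python3 -m creep '[[0.04,-0.002,0,0.02],[0.04,0,0,0.02],[0.04,0,0,0.02],[0.04,0,0,0.02]]' >/dev/null;python3 hold.py 4; python3 -m creep '[[0.04,-0.002,0,0.02],[0.04,0,0,0.02],[0.04,0,0,0.02],[0.04,0,0,0]]' >/dev/null;python3 hold.py 4;python3 -c "
from h import *
print(rel([.5505,.254,.15]))"
```

```text
t 50.4 tcp [ 0.5303 -0.3054  0.1731] hd 98.5 down [-0.0065  0.0159] sum 0.0152 q [-0.691  0.229  1.793  0.009  1.134 -2.414] v [-0.    0.02  0.04 -0.    0.    0.  ] F [-0.8  0.8 -0.1] op 0.0555
t 50.93 tcp [ 0.5193 -0.1569  0.1778] hd 93.3 down [-0.0158  0.0195] sum 0.0231 q [-0.485  0.079  1.955  0.011  1.131 -2.118] v [-0.04  0.01 -0.03 -0.   -0.    0.  ] F [0.1 0.2 0.3] op 0.0554
t 51.47 tcp [ 0.5167 -0.0041  0.1798] hd 87.9 down [-0.0178  0.016 ] sum 0.0207 q [-0.21   0.017  2.015  0.013  1.13  -1.749] v [-0.04  0.   -0.01 -0.   -0.    0.  ] F [-0.1 -0.5 -0.3] op 0.0553
t 52.0 tcp [0.5325 0.1447 0.1822] hd 83.2 down [-0.0183  0.0109] sum 0.0174 q [ 0.076  0.091  1.933  0.014  1.135 -1.382] v [-0.03 -0.01  0.02 -0.    0.    0.  ] F [-0.2 -0.4  0. ] op 0.0554
[ 0.1104  0.0331 -0.0056]
```

```bash
python3 -m creep '[[0.036,0,-0.002,-0.02],[0.037,0,0,-0.02],[0.035,0,0,0]]' >/dev/null;python3 hold.py 4;python3 -m creep '[[0,0.02,0,0],[0,0,0,0]]' >/dev/null;python3 hold.py 5;python3 -c "
from fit import *
im,c=shot('wrist','w26'); fit('wrist',c,.023,-.07)
print(rel([.5505,.254,.031]))"
```

```text
t 52.45 tcp [0.5482 0.2418 0.1814] hd 84.8 down [-0.0203  0.006 ] sum 0.0183 q [ 0.242  0.195  1.818  0.012  1.148 -1.242] v [-0.02 -0.01  0.02 -0.    0.    0.  ] F [-0.4 -0.1 -0.5] op 0.0554
t 52.87 tcp [0.5519 0.2396 0.1667] hd 84.6 down [-0.0106  0.0077] sum 0.0085 q [ 0.237  0.211  1.827  0.011  1.112 -1.244] v [ 0.01 -0.   -0.    0.   -0.    0.  ] F [-0.3 -0.6  0.5] op 0.0555
wrist conf 0.80 iou 0.974 px (329,223) xy [0.5506 0.2542] yaw deg -3.3
wrist conf 0.64 iou 0.962 px (237,221) xy [0.5428 0.1901] yaw deg -4.3
[0.0128 0.1356 0.0009]
```

View pics/w26.png

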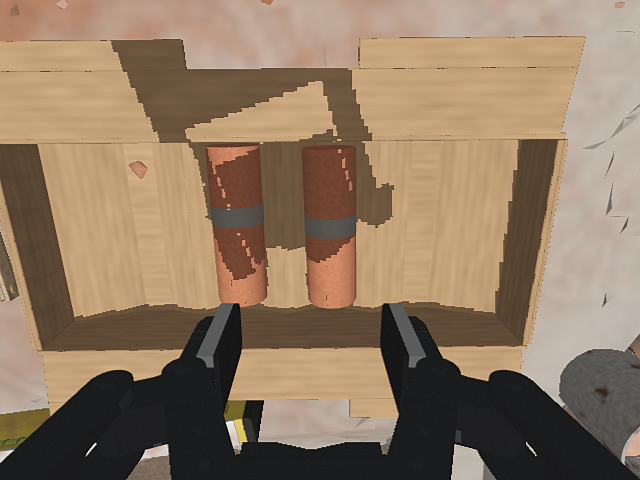

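```bash
python3 -m creep '[[0.0135,0.0415,0.001,-0.027]]' >/dev/null;python3 hold.py 5; python3 -m creep '[[0,0.0415,0,0]]' >/dev/null;python3 hold.py 5 ; python3 -c "
from h import *
print(rel([.5506,.2542,.031]))"; python3 -m creep '[[0,0.0415,0.001,0]]' >/dev/null;python3 hold.py 5 ; python3 -c "
from h import *
print(rel([.5506,.2542,.031]))"
```

```text
t 53.3 tcp [0.5517 0.2538 0.1268] hd 86.2 down [-0.0102  0.0076] sum 0.0079 q [ 0.26   0.271  1.836  0.011  1.043 -1.249] v [-0.   -0.02 -0.03  0.   -0.01  0.  ] F [-0.5  0.2  0.5] op 0.0555
t 53.63 tcp [0.5524 0.2542 0.0874] hd 86.2 down [-0.0076  0.0082] sum 0.0052 q [ 0.261  0.325  1.851  0.012  0.971 -1.25 ] v [ 0.   -0.01 -0.02  0.   -0.01  0.  ] F [ 1.1 -0.9 -0.1] op 0.0556
[-0.0006  0.0564  0.0014]
t 53.97 tcp [0.5524 0.2549 0.0483] hd 86.2 down [-0.0047  0.009 ] sum 0.0022 q [ 0.262  0.382  1.861  0.013  0.9   -1.25 ] v [ 0.   -0.01 -0.01 -0.   -0.01  0.  ] F [-0.2 -0.  -0.5] op 0.0556
[-0.001   0.0173  0.0017]
```

```bash
python3 -m creep '[[-0.001,0.018,0.002,0]]' >/dev/null;python3 hold.py 5; python3 -m creep '[[0,0.002,0.0005,0]]' -1 80 >/dev/null; python3 hold.py 8;  python3 -c "
from h import *
print(rel([.5506,.2542,.023])); shot('wrist','w27')"; python3 -m creep '[[0,-0.041,0,0]]' >/dev/null;python3 hold.py 4; python3 -m creep '[[0,-0.041,0,0]]' >/dev/null;python3 hold.py 4;python3 -m creep '[[0,-0.041,0,0]]' >/dev/null;python3 hold.py 4;python3 -m creep '[[-0.02,-0.03,0,0]]' >/dev/null;python3 hold.py 2;python3 -m creep '[[-0.04,-0.005,0,-0.03],[-0.04,0,0,-0.03],[-0.04,0,0,-0.03]]' >/dev/null;python3 hold.py 4
```

```text
t 54.3 tcp [0.5513 0.2545 0.0321] hd 86.2 down [-0.0022  0.0096] sum -0.0003 q [ 0.262  0.404  1.868  0.013  0.869 -1.25 ] v [ 0.  0. -0. -0. -0. -0.] F [-0.8  0.2  0.2] op 0.0553
t 54.78 tcp [0.5519 0.255  0.0319] hd 86.2 down [-0.      0.0103] sum -0.0026 q [ 0.262  0.405  1.867  0.013  0.866 -1.25 ] v [ 0. -0.  0.  0.  0.  0.] F [-1.5 -0.9  4.6] op 0.0336
[-0.001   0.0088  0.0012]
t 55.12 tcp [0.5524 0.2547 0.0727] hd 86.2 down [0.0019 0.0108] sum -0.0046 q [ 0.262  0.342  1.86   0.012  0.935 -1.25 ] v [-0.    0.03  0.04 -0.    0.01 -0.  ] F [-0.7 -0.4 -2.2] op 0.0334
t 55.4 tcp [0.552  0.2542 0.1129] hd 86.2 down [0.0013 0.0107] sum -0.0040 q [ 0.261  0.284  1.848  0.012  1.005 -1.249] v [-0.    0.03  0.04  0.    0.01 -0.  ] F [-0.5 -0.1 -2.5] op 0.0335
t 55.68 tcp [0.5513 0.2535 0.1527] hd 86.2 down [-0.0004  0.0102] sum -0.0022 q [ 0.26   0.233  1.829  0.011  1.077 -1.249] v [ 0.    0.03  0.04 -0.    0.01 -0.  ] F [-0.7  0.  -3.4] op 0.0335
t 55.87 tcp [0.5502 0.232  0.1828] hd 86.1 down [0.0001 0.0093] sum -0.0021 q [ 0.226  0.179  1.833  0.01   1.127 -1.282] v [ 0.02  0.02  0.    0.04 -0.05  0.02] F [ 1.6  1.2 -1.1] op 0.0337
t 56.32 tcp [0.5427 0.1152 0.1799] hd 91.6 down [-0.009  0.013] sum 0.0088 q [ 0.021  0.096  1.932  0.015  1.123 -1.585] v [ 0.04 -0.   -0.02  0.    0.    0.  ] F [-0.9  1.1 -2.4] op 0.0337
```

View pics/w27.png

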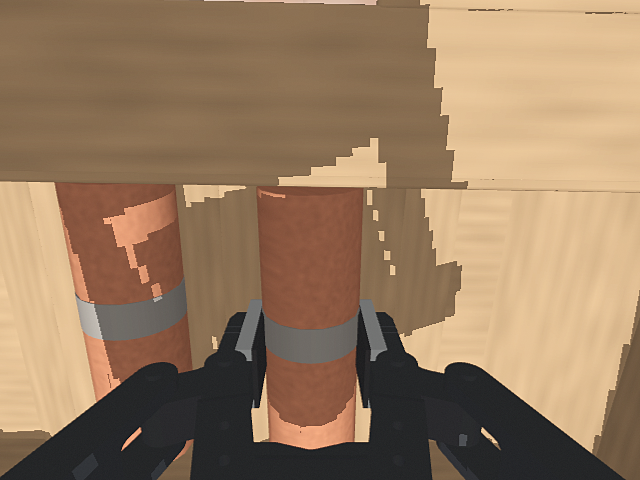

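```bash
python3 -m creep '[[-0.04,-0.004,0,-0.03],[-0.04,0,0.004,-0.03],[-0.04,0,0.004,-0.03]]' >/dev/null;python3 hold.py 4;python3 -m creep '[[-0.04,-0.004,0.006,-0.02],[-0.04,0,0.006,0],[-0.04,0,0.006,0]]' >/dev/null;python3 hold.py 4; python3 -c "
from crad import *
print(rel([.508,-.164,.052]))"
```

```text
t 56.77 tcp [0.5408 0.0018 0.1778] hd 97.4 down [-0.015   0.0192] sum 0.0184 q [-0.191  0.072  1.962  0.018  1.126 -1.9  ] v [ 0.04 -0.01 -0.   -0.    0.    0.  ] F [-0.4  0.3 -2.8] op 0.0337
t 57.22 tcp [ 0.5409 -0.1097  0.1768] hd 99.4 down [-0.0183  0.0262] sum 0.0270 q [-0.391  0.102  1.932  0.019  1.135 -2.134] v [ 0.03 -0.01  0.01  0.    0.   -0.  ] F [ 0.2  0.1 -2.6] op 0.0336
[-0.0518  0.1239  0.0396]
```

```bash
python3 -m creep '[[-0.025,-0.003,0.02,0.015],[-0.025,0,0.018,0]]' >/dev/null;python3 hold.py 5; python3 -m creep '[[0,0.03,0,0],[0,0.025,0,0],[0,0,0,0]]' >/dev/null;python3 hold.py 6;  python3 -c "
from crad import *
print(rel([.508,-.164,.052]))
im,c=shot('wrist','w28');pts('wrist',c,['vee1','pivot'])"
```

```text
t 57.63 tcp [ 0.5129 -0.1581  0.1777] hd 98.9 down [-0.0186  0.0309] sum 0.0312 q [-0.496  0.069  1.965  0.02   1.139 -2.232] v [ 0.    0.   -0.01 -0.   -0.   -0.  ] F [ 0.6  0.5 -1.9] op 0.0334
t 58.18 tcp [ 0.5189 -0.1553  0.1304] hd 99.2 down [-0.0022  0.0233] sum 0.0130 q [-0.487  0.132  1.993  0.023  1.029 -2.23 ] v [-0.01  0.    0.   -0.   -0.   -0.  ] F [ 0.1 -0.2 -2.2] op 0.0335
[-0.0087  0.0782  0.0123]
wrist vee1 0.73 [ 0.4999 -0.0944  0.0417] [419. 241.]
wrist pivot 0.61 [ 0.5226 -0.2357  0.084 ] [135. 272.]
wrist pivot 0.32 [ 0.498  -0.0956  0.0436] [418. 238.]
```

View pics/w28.png

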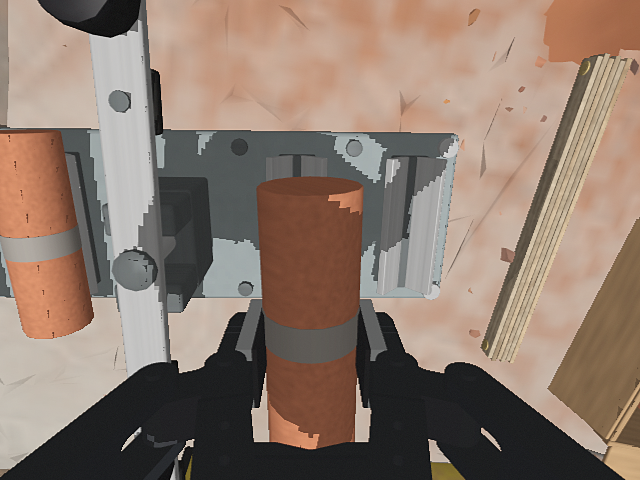

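```bash
python3 -m creep '[[-0.009,0.036,0.012,0.012]]' >/dev/null;python3 hold.py 5; python3 -c "
from crad import *
print(rel([.508,-.164,.052]))";  python3 -m creep '[[0,0.032,0.001,0]]' >/dev/null;python3 hold.py 5; python3 -c "
from crad import *
print(rel([.508,-.164,.052]))
shot('wrist','w29')"
```

```text
t 58.67 tcp [ 0.5082 -0.1656  0.0942] hd 98.5 down [-0.0022  0.0237] sum 0.0137 q [-0.513  0.171  2.026  0.024  0.958 -2.246] v [ 0.01 -0.01 -0.02 -0.   -0.    0.  ] F [-0.7 -0.  -1.6] op 0.0334
[0.0006 0.0422 0.0001]
t 59.0 tcp [ 0.5083 -0.1653  0.0637] hd 98.5 down [-0.0003  0.0227] sum 0.0116 q [-0.513  0.22   2.037  0.025  0.896 -2.248] v [-0.   -0.01 -0.01  0.   -0.01 -0.  ] F [ 0.8 -0.3 -2.7] op 0.0334
[0.0011 0.0118 0.0001]
```

View pics/w29.png

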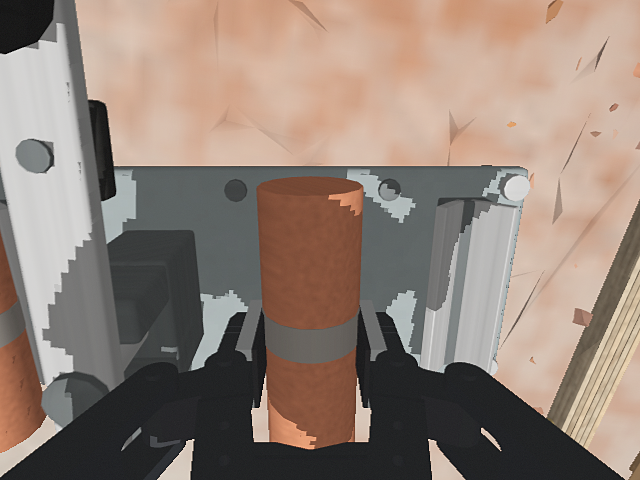

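```bash
python3 -m creep '[[0.001,0.011,0,0]]' >/dev/null;python3 hold.py 5; python3 -m creep '[[0,0.004,0.001,0]]' >/dev/null;python3 hold.py 5
```

```text
t 59.38 tcp [ 0.5086 -0.1642  0.0534] hd 98.5 down [0.001  0.0223] sum 0.0103 q [-0.511  0.237  2.04   0.026  0.875 -2.246] v [-0. -0.  0. -0. -0. -0.] F [ 0.2  2.5 -0.6] op 0.0337
t 59.72 tcp [ 0.5088 -0.1641  0.0528] hd 98.5 down [0.0016 0.0232] sum 0.0102 q [-0.511  0.238  2.04   0.027  0.874 -2.247] v [-0. -0.  0. -0. -0. -0.] F [-4.6  5.3 14.6] op 0.0332
```

```bash
python3 -m creep '[[0,0,0,0]]' 0.2 >/dev/null;python3 hold.py 8;  python3 -m creep '[[0,-0.041,0,0]]' >/dev/null;python3 hold.py 4; python3 -m creep '[[0,-0.041,0,0]]' >/dev/null;python3 hold.py 4; python3 -c "
from fit import *
im,c=shot('wrist','w30'); fit('wrist',c,.0435,.147)"
```

```text
t 60.2 tcp [ 0.5094 -0.1636  0.0537] hd 98.4 down [0.0027 0.0239] sum 0.0095 q [-0.51   0.237  2.039  0.029  0.875 -2.247] v [-0.  0. -0. -0. -0.  0.] F [-0.8  5.1  5.9] op 0.0509
t 60.48 tcp [ 0.5104 -0.1655  0.096 ] hd 98.5 down [0.0058 0.0216] sum 0.0057 q [-0.512  0.169  2.025  0.027  0.953 -2.246] v [-0.    0.03  0.04  0.    0.    0.  ] F [ 0.2  0.  -0.3] op 0.0514
t 60.77 tcp [ 0.5103 -0.1666  0.1364] hd 98.5 down [0.0068 0.0209] sum 0.0045 q [-0.514  0.109  2.006  0.025  1.031 -2.245] v [0.   0.02 0.04 0.   0.   0.  ] F [ 0.4  0.1 -0.1] op 0.051
wrist conf 0.71 iou 0.638 px (3,316) xy [ 0.5603 -0.3927] yaw deg 48.4
wrist conf 0.64 iou 0.977 px (66,244) xy [ 0.5281 -0.3017] yaw deg 8.4
wrist conf 0.57 iou 0.970 px (313,243) xy [ 0.5076 -0.1637] yaw deg 8.4
```

View pics/w30.png

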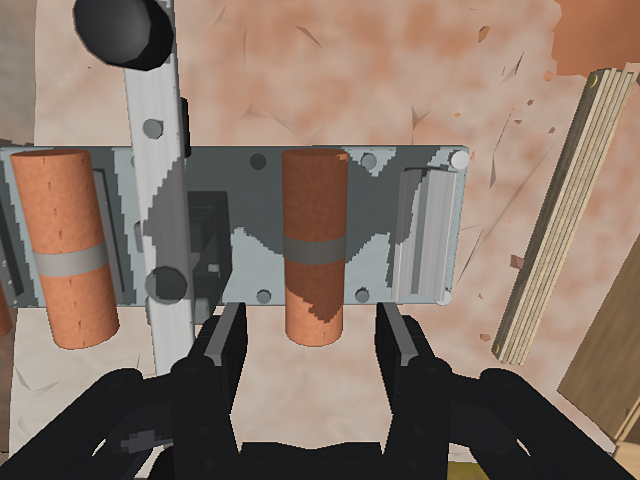

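```bash
python3 -m creep '[[0.02,-0.041,0,0]]' 0.3 >/dev/null;python3 hold.py 4;  python3 -m creep '[[0.04,-0.005,-0.003,0.025],[0.04,0,-0.005,0.025],[0.04,0,-0.005,0.025],[0.04,0,-0.005,0.025]]' >/dev/null;python3 hold.py 4; python3 -m creep '[[0.04,-0.002,-0.003,0.025],[0.04,0,-0.003,0.025],[0.04,0,-0.003,0.025],[0.035,0,0,0.025]]' >/dev/null;python3 hold.py 4;python3 -c "
from h import *
print(rel([.5428,.190,.15]))"
```

```text
t 61.15 tcp [ 0.5062 -0.1479  0.173 ] hd 98.5 down [0.0031 0.0229] sum 0.0081 q [-0.487  0.042  2.003  0.024  1.105 -2.216] v [-0.01  0.02  0.02 -0.    0.   -0.  ] F [-0.3  0.1 -1.1] op 0.0557
t 61.68 tcp [0.5045 0.0101 0.1748] hd 92.0 down [-0.0066  0.0224] sum 0.0108 q [-0.191 -0.011  2.053  0.023  1.111 -1.807] v [-0.04 -0.   -0.01 -0.   -0.   -0.  ] F [ 0.4 -0.1 -0.2] op 0.0552
t 62.22 tcp [0.5155 0.157  0.1757] hd 85.2 down [-0.0122  0.0176] sum 0.0105 q [ 0.099  0.066  1.973  0.021  1.114 -1.397] v [-0.03 -0.01  0.01 -0.    0.   -0.  ] F [-0.7 -1.  -0.4] op 0.0553
[ 0.0347  0.0259 -0.0248]
```

```bash
python3 -m creep '[[0.034,0.03,-0.024,-0.008]]' >/dev/null;python3 hold.py 5;python3 -c "
from fit import *
im,c=shot('wrist','w31'); fit('wrist',c,.023,-.07)
print(rel([.5428,.19,.031]))"
```

```text
t 62.55 tcp [0.5369 0.1817 0.1513] hd 85.5 down [-0.0135  0.0169] sum 0.0111 q [ 0.14   0.157  1.922  0.021  1.074 -1.363] v [ 0.   -0.04 -0.01  0.   -0.    0.  ] F [0.6 0.4 0.5] op 0.0552
wrist conf 0.61 iou 0.766 px (211,246) xy [0.5425 0.1168] yaw deg -4.8
wrist conf 0.51 iou 0.062 px (368,225) xy [0.5026 0.2275] yaw deg -0.3
[ 0.0063  0.1221 -0.0062]
```

View pics/w31.png

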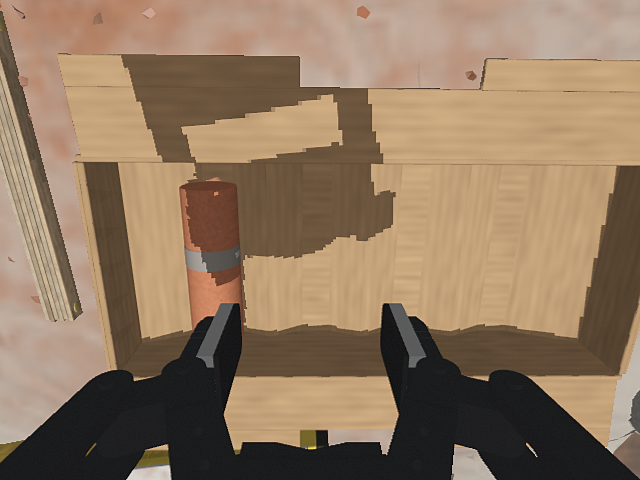

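The last core has been knocked over into the neighbouring trough (now at (210,255)). Moving over it and measuring again.

```bash
python3 -m creep '[[-0.03,0,-0.006,0],[-0.03,0,-0.005,0]]' >/dev/null;python3 hold.py 5;python3 -c "
from fit import *
im,c=shot('wrist','w32'); fit('wrist',c,.023,-.07)
im,c=shot('scene'); fit('scene',c,.023,-.07)
print(rel([.5428,.117,.031]))"
```

```text
t 63.07 tcp [0.5437 0.123  0.1549] hd 85.6 down [-0.0054  0.0199] sum 0.0049 q [ 0.032  0.129  1.945  0.023  1.072 -1.474] v [ 0.02  0.01 -0.   -0.   -0.   -0.  ] F [-0.6  0.4  0.2] op 0.0554
wrist conf 0.59 iou 0.956 px (297,242) xy [0.5514 0.1161] yaw deg -4.6
scene conf 0.86 iou 0.830 px (374,275) xy [0.3318 0.1431] yaw deg -24.1
scene conf 0.83 iou 0.932 px (293,275) xy [0.5485 0.1153] yaw deg -4.1
scene conf 0.80 iou 0.881 px (366,199) xy [ 0.2784 -0.225 ] yaw deg -15.1
scene conf 0.72 iou 0.815 px (382,320) xy [0.342  0.3055] yaw deg -26.8
scene conf 0.69 iou 0.249 px (283,441) xy [0.6433 0.6001] yaw deg -7.4
[-0.0094  0.1227 -0.001 ]
```

View pics/w32.png

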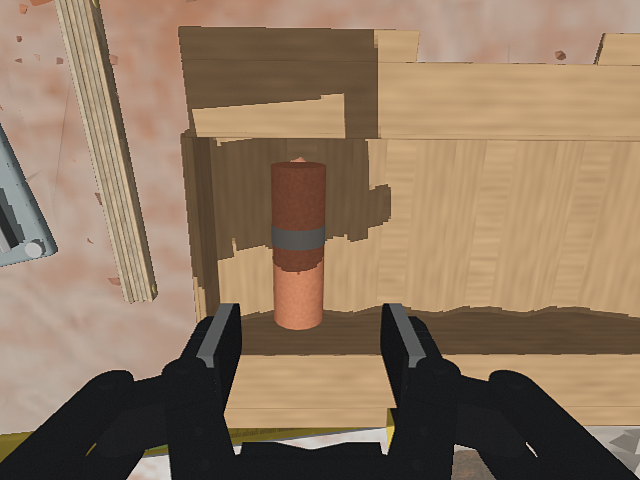

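```bash
python3 -m creep '[[-0.0096,0.0415,-0.009,0]]' >/dev/null;python3 hold.py 5; python3 -m creep '[[0,0.0415,0,0]]' >/dev/null;python3 hold.py 5 ; python3 -c "
from h import *
print(rel([.5514,.1161,.031]))"; python3 -m creep '[[0,0.0345,0.001,0]]' >/dev/null;python3 hold.py 5 ; python3 -c "
from h import *
print(rel([.5514,.1161,.031]))"
```

```text
t 63.6 tcp [0.551  0.1154 0.1138] hd 85.8 down [-0.0078  0.0198] sum 0.0075 q [ 0.018  0.197  1.953  0.024  0.999 -1.492] v [ 0.   -0.02 -0.02 -0.   -0.01 -0.  ] F [-0.1  0.2  0.1] op 0.0557
t 63.93 tcp [0.5518 0.1166 0.0745] hd 85.8 down [-0.0048  0.0199] sum 0.0046 q [ 0.02   0.257  1.966  0.025  0.923 -1.493] v [-0.   -0.02 -0.02 -0.   -0.01  0.  ] F [ 0.5 -0.3  0.5] op 0.0552
[-0.0014  0.0434  0.0001]
t 64.27 tcp [0.5519 0.1175 0.0421] hd 85.8 down [-0.002  0.02 ] sum 0.0017 q [ 0.022  0.309  1.974  0.026  0.86  -1.494] v [ 0.   -0.01 -0.01  0.   -0.01  0.  ] F [-0.3 -0.1  0.2] op 0.0555
[-0.0016  0.0111  0.0003]
```

```bash
python3 -m creep '[[-0.0018,0.0115,0.001,0]]' >/dev/null;python3 hold.py 5; python3 -m creep '[[0,0.002,0.0005,0]]' -1 80 >/dev/null; python3 hold.py 8;  python3 -c "
from h import *
print(rel([.5514,.1161,.023])); shot('wrist','w33')"; python3 -m creep '[[0,-0.041,0,0]]' >/dev/null;python3 hold.py 4; python3 -m creep '[[0,-0.041,0,0]]' >/dev/null;python3 hold.py 4;python3 -m creep '[[0,-0.041,0,0]]' >/dev/null;python3 hold.py 4
```

```text
t 64.6 tcp [0.5532 0.1159 0.0327] hd 85.9 down [0.004  0.0197] sum -0.0042 q [ 0.019  0.325  1.976  0.026  0.836 -1.498] v [-0.  0. -0. -0. -0.  0.] F [3.5 0.7 4.9] op 0.0555
t 65.08 tcp [0.5527 0.116  0.0312] hd 85.8 down [0.0037 0.0201] sum -0.0039 q [ 0.019  0.327  1.977  0.027  0.834 -1.497] v [-0. -0. -0.  0.  0. -0.] F [-0.5 -0.9  6.7] op 0.0335
[-0.0001  0.0082  0.0013]
t 65.42 tcp [0.5518 0.1151 0.0718] hd 85.8 down [0.0024 0.0202] sum -0.0026 q [ 0.017  0.258  1.972  0.026  0.91  -1.496] v [ 0.    0.03  0.03 -0.    0.01  0.  ] F [-0.1  0.8 -2.2] op 0.0331
t 65.7 tcp [0.5507 0.1143 0.1117] hd 85.8 down [0.0004 0.0203] sum -0.0006 q [ 0.016  0.196  1.959  0.024  0.986 -1.495] v [ 0.    0.02  0.03 -0.    0.   -0.  ] F [-0.2 -0.6 -2. ] op 0.0332
t 65.98 tcp [0.5499 0.1134 0.1513] hd 85.8 down [-0.0017  0.0202] sum 0.0016 q [ 0.014  0.141  1.94   0.023  1.063 -1.494] v [-0.    0.02  0.03 -0.    0.01 -0.  ] F [ 0.3 -0.6 -2.3] op 0.0334
```

View pics/w33.png

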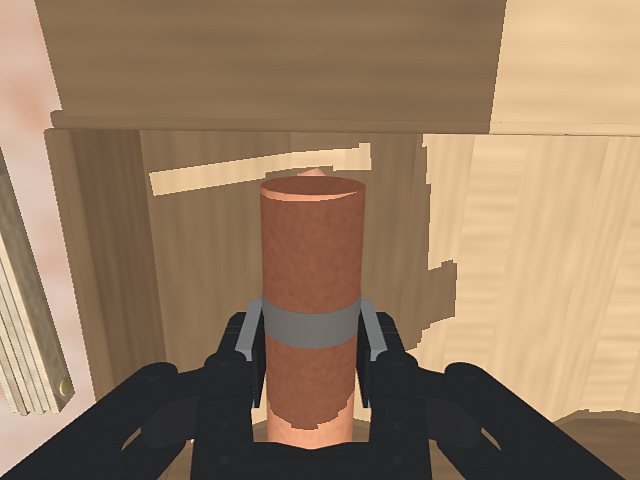

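```bash
python3 -m creep '[[-0.02,-0.03,0,0]]' >/dev/null;python3 hold.py 2;python3 -m creep '[[-0.04,-0.005,0.005,-0.035],[-0.04,0,0.006,-0.035],[-0.04,0,0.008,-0.035]]' >/dev/null;python3 hold.py 4; python3 -m creep '[[-0.02,-0.003,0.008,-0.04],[-0.02,0,0.008,-0.035]]' >/dev/null;python3 hold.py 4;python3 -c "
from crad import *
print(rel([.4985,-.097,.052]))"
```

```text
t 66.17 tcp [0.5487 0.0915 0.1813] hd 85.7 down [-0.001   0.0193] sum 0.0016 q [-0.025  0.093  1.932  0.021  1.118 -1.531] v [ 0.02  0.02  0.02  0.04 -0.05  0.03] F [ 0.2  0.8 -0.9] op 0.0337
t 66.62 tcp [ 0.5226 -0.0237  0.1773] hd 92.2 down [-0.0098  0.0254] sum 0.0159 q [-0.249  0.031  2.006  0.025  1.121 -1.869] v [ 0.04 -0.   -0.02  0.    0.    0.  ] F [-0.2  0.2 -1.1] op 0.0337
t 66.98 tcp [ 0.5083 -0.0607  0.1764] hd 96.6 down [-0.0138  0.0301] sum 0.0229 q [-0.328  0.01   2.029  0.027  1.126 -2.026] v [ 0.01 -0.   -0.01 -0.    0.   -0.  ] F [ 0.6  0.4 -3.2] op 0.0334
[-0.0389  0.1233  0.0127]
```

```bash
python3 -m creep '[[-0.037,0,0.012,-0.035]]' >/dev/null;python3 hold.py 5; python3 -m creep '[[0,0.03,0,0],[0,0.025,0,0],[0,0,0,0]]' >/dev/null;python3 hold.py 6;  python3 -c "
from crad import *
print(rel([.4985,-.097,.052]))
im,c=shot('wrist','w34');pts('wrist',c,['vee1','pivot'])"
```

```text
t 67.32 tcp [ 0.5008 -0.0977  0.1749] hd 98.6 down [-0.0143  0.031 ] sum 0.0255 q [-0.402  0.009  2.033  0.025  1.125 -2.135] v [ 0.01 -0.    0.   -0.    0.   -0.01] F [ 1.   0.9 -2.2] op 0.0335
t 67.87 tcp [ 0.5066 -0.0954  0.1271] hd 98.8 down [0.0024 0.0252] sum 0.0077 q [-0.394  0.077  2.06   0.029  1.012 -2.133] v [-0.01 -0.    0.   -0.   -0.   -0.  ] F [-0.8  0.3 -2.2] op 0.0336
[-0.0021  0.075   0.0087]
wrist pivot 0.79 [ 0.5191 -0.2352  0.0854] [ -7. 277.]
```

View pics/w34.png

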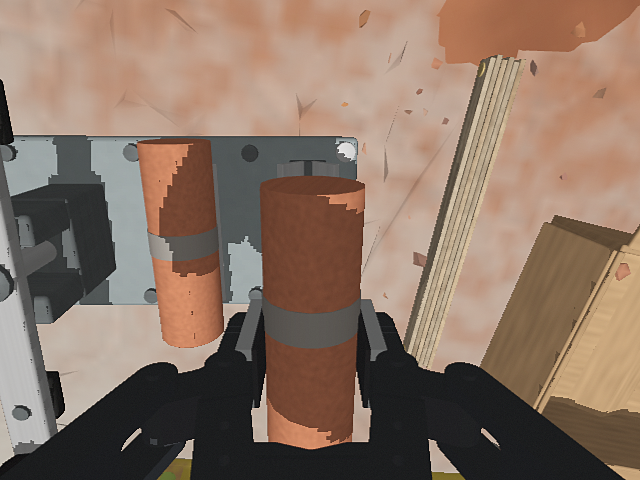

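```bash
python3 -m creep '[[-0.002,0.036,0.008,0.005]]' >/dev/null;python3 hold.py 5; python3 -m creep '[[0,0.03,0.001,0]]' >/dev/null;python3 hold.py 5; python3 -c "
from crad import *
print(rel([.4985,-.097,.052]))
shot('wrist','w35')"
```

```text
t 68.35 tcp [ 0.4989 -0.098   0.0911] hd 98.4 down [0.0019 0.0255] sum 0.0085 q [-0.405  0.119  2.093  0.03   0.938 -2.14 ] v [ 0.   -0.01 -0.02 -0.   -0.01 -0.  ] F [ 0.2  1.1 -2.5] op 0.0336
t 68.68 tcp [ 0.499  -0.0977  0.0626] hd 98.4 down [0.0039 0.0247] sum 0.0064 q [-0.404  0.167  2.103  0.032  0.878 -2.142] v [ 0.   -0.01 -0.01 -0.   -0.01 -0.  ] F [ 0.8 -0.7 -2.5] op 0.0337
[0.0005 0.0106 0.0005]
```

View pics/w35.png

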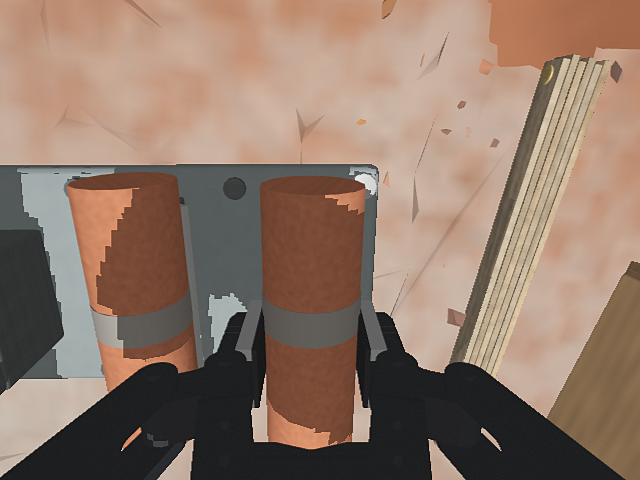

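```bash
python3 -m creep '[[0.0005,0.010,0.001,0]]' >/dev/null;python3 hold.py 5; python3 -m creep '[[0,0.004,0.001,0]]' >/dev/null;python3 hold.py 5;python3 -m creep '[[0,0,0,0]]' 0.2 >/dev/null;python3 hold.py 8;  python3 -m creep '[[0,-0.041,0,0]]' >/dev/null;python3 hold.py 4; python3 -m creep '[[0,-0.041,0,0]]' >/dev/null;python3 hold.py 4; python3 -c "
from fit import *
im,c=shot('wrist','w36'); fit('wrist',c,.0435,.147)"
```

```text
t 69.07 tcp [ 0.4984 -0.0972  0.0531] hd 98.4 down [0.0049 0.0243] sum 0.0053 q [-0.404  0.183  2.107  0.032  0.857 -2.143] v [-0. -0. -0. -0. -0. -0.] F [-0.1 -0.2 -1.9] op 0.0337
t 69.4 tcp [ 0.4986 -0.0971  0.0524] hd 98.5 down [0.0055 0.0251] sum 0.0051 q [-0.404  0.184  2.107  0.033  0.855 -2.144] v [-0.  0.  0. -0. -0. -0.] F [-6.6  4.1 16.8] op 0.0335
t 69.88 tcp [ 0.4984 -0.0971  0.052 ] hd 98.4 down [0.0049 0.0252] sum 0.0057 q [-0.404  0.185  2.107  0.033  0.855 -2.144] v [-0. -0.  0. -0.  0.  0.] F [-0.2 -0.4  0.1] op 0.0512
t 70.17 tcp [ 0.499  -0.0986  0.0941] hd 98.4 down [0.0072 0.0242] sum 0.0032 q [-0.406  0.112  2.094  0.031  0.939 -2.143] v [-0.    0.02  0.04  0.    0.   -0.  ] F [-0.5  0.4  0.4] op 0.0511
t 70.45 tcp [ 0.4988 -0.0997  0.1348] hd 98.4 down [0.0079 0.0239] sum 0.0024 q [-0.408  0.048  2.075  0.029  1.021 -2.142] v [ 0.    0.02  0.04  0.    0.   -0.  ] F [ 0.3 -0.1 -0.2] op 0.0512
wrist conf 0.80 iou 0.885 px (191,238) xy [ 0.5071 -0.1636] yaw deg 8.0
wrist conf 0.75 iou 0.301 px (120,241) xy [ 0.4957 -0.235 ] yaw deg 31.4
wrist conf 0.73 iou 0.959 px (313,245) xy [ 0.4975 -0.0966] yaw deg 8.5
```

View pics/w36.png

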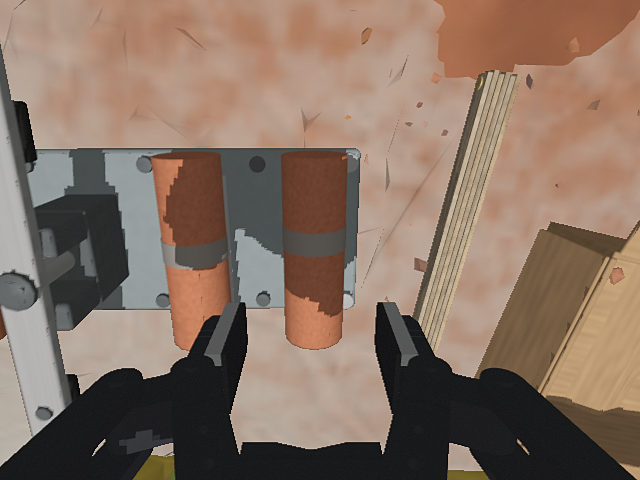

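All four cores are seated. Going back to the knob at (0.62,-0.22).

```bash
python3 -m creep '[[0,-0.041,0,0]]' 0.3 >/dev/null;python3 hold.py 4; python3 -m creep '[[0,-0.03,-0.03,0.02],[-0.03,0,-0.04,0.02],[-0.035,0,-0.035,0.02],[-0.035,0,-0.02,0]]' >/dev/null;python3 hold.py 5;python3 -c "
from crad import *
print(rel([.62,-.222,.15]))
im,c=shot('wrist','w37');pts('wrist',c,['knob_a','pivot'])"
```

```text
t 70.83 tcp [ 0.4974 -0.1001  0.1738] hd 98.4 down [0.0045 0.0254] sum 0.0062 q [-0.411 -0.006  2.05   0.028  1.104 -2.141] v [-0.    0.02  0.03  0.    0.01 -0.  ] F [ 0.2 -0.   0.1] op 0.0552
t 71.42 tcp [ 0.6135 -0.1734  0.1824] hd 95.0 down [-0.0283  0.0402] sum 0.0429 q [-0.443  0.285  1.708  0.026  1.192 -2.112] v [ 0.01 -0.04  0.01  0.    0.   -0.  ] F [-0.2 -0.  -0. ] op 0.0555
[-0.0504  0.0302 -0.003 ]
wrist knob_a 0.8 [ 0.6205 -0.2239  0.1045] [211. 272.]
wrist pivot 0.96 [ 0.5202 -0.2332  0.0836] [204.  77.]
```

View pics/w37.png

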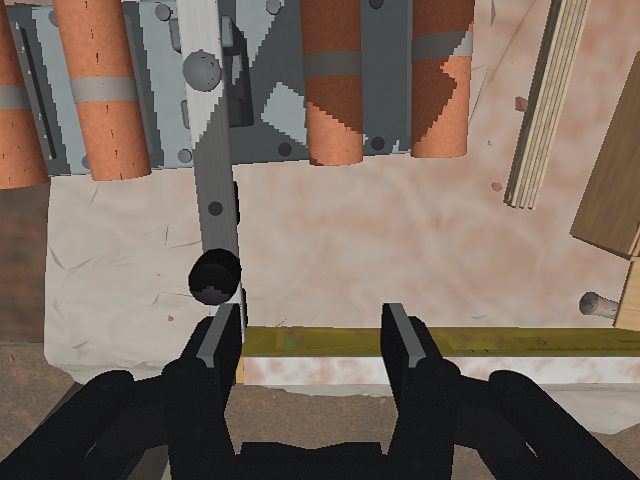

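```bash
python3 -m creep '[[-0.026,-0.02,0,0]]' >/dev/null;python3 hold.py 2; python3 -m creep '[[-0.025,0,-0.003,0]]' >/dev/null;python3 hold.py 4; python3 -m creep '[[0,0.025,0,0],[0,0.025,0,0],[0,0,0,0]]' >/dev/null;python3 hold.py 6;python3 -c "
from crad import *
print(rel([.6205,-.223,.1125]))
im,c=shot('wrist','w38');pts('wrist',c,['knob_a','pivot'])"
```

```text
t 71.75 tcp [ 0.6177 -0.2014  0.2074] hd 95.0 down [-0.0191  0.0343] sum 0.0329 q [-0.479  0.282  1.663  0.023  1.23  -2.146] v [ 0.02 -0.    0.03  0.03 -0.01  0.02] F [-0.2  0.3  1.2] op 0.0554
t 72.03 tcp [ 0.6225 -0.2255  0.2067] hd 95.0 down [-0.019   0.0347] sum 0.0335 q [-0.508  0.309  1.63   0.022  1.236 -2.174] v [0.01 0.   0.01 0.   0.   0.  ] F [-0.3  0.8  0.2] op 0.0555
t 72.58 tcp [ 0.6255 -0.2235  0.1652] hd 95.1 down [-0.0045  0.0278] sum 0.0175 q [-0.504  0.346  1.664  0.024  1.15  -2.174] v [-0.  0.  0. -0. -0. -0.] F [ 0.4  0.  -0.6] op 0.0556
[-0.0005  0.0527  0.0048]
wrist knob_a 0.67 [ 0.6198 -0.2227  0.1045] [310. 266.]
wrist pivot 0.95 [ 0.5194 -0.233   0.0836] [307.  50.]
```

View pics/w38.png

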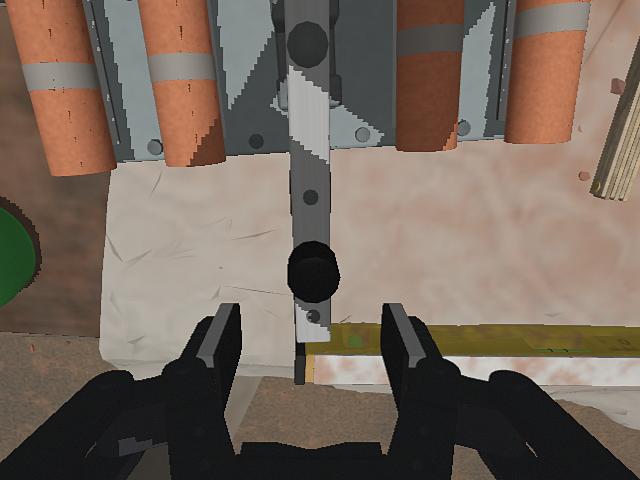

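```bash
python3 -m creep '[[0,0.04,0.005,0]]' >/dev/null;python3 hold.py 5; python3 -m creep '[[0,0.013,0.001,0]]' >/dev/null;python3 hold.py 5; python3 -m creep '[[0,0.001,0,0]]' -1 80 >/dev/null;python3 hold.py 7; python3 -c "
from crad import *
shot('wrist','w39')"
```

```text
t 73.07 tcp [ 0.6202 -0.2231  0.1252] hd 95.1 down [-0.0053  0.0283] sum 0.0185 q [-0.507  0.38   1.698  0.025  1.082 -2.178] v [ 0.   -0.02 -0.03 -0.   -0.01  0.  ] F [-0.3 -0.4  1.1] op 0.0559
t 73.4 tcp [ 0.6194 -0.2229  0.1126] hd 95.1 down [-0.0048  0.028 ] sum 0.0180 q [-0.507  0.394  1.706  0.025  1.06  -2.179] v [ 0.   -0.   -0.01  0.   -0.   -0.  ] F [0.1 0.2 0.1] op 0.0552
t 73.83 tcp [ 0.6196 -0.2229  0.1123] hd 95.1 down [-0.0041  0.0277] sum 0.0172 q [-0.507  0.394  1.706  0.025  1.059 -2.179] v [-0.  0.  0.  0.  0. -0.] F [-0.4  0.6  2.9] op 0.024
```

View pics/w39.png

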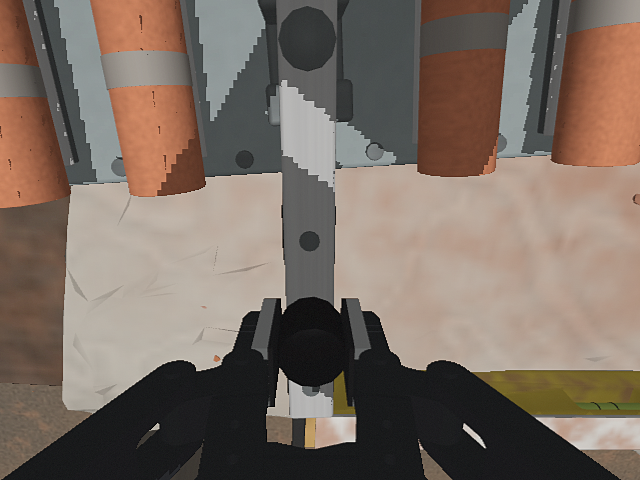

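```bash
python3 -m creep '[[0,-0.015,0,0]]' >/dev/null;python3 hold.py 5; python3 -m creep '[[-0.0104,-0.001,0.0005,0.1],[-0.0104,-0.002,0.0005,0.1],[-0.0104,-0.002,0.0005,0.1],[-0.0104,-0.002,0.0005,0.1]]' >/dev/null;python3 hold.py 4;
```

```text
t 74.22 tcp [ 0.6191 -0.223   0.1248] hd 95.1 down [-0.0052  0.0284] sum 0.0185 q [-0.508  0.379  1.701  0.025  1.08  -2.179] v [ 0.    0.   -0.   -0.    0.01  0.  ] F [  2.7  -0.4 -10.1] op 0.024
t 74.75 tcp [ 0.6149 -0.2634  0.1242] hd 72.0 down [-0.0041  0.0267] sum 0.0178 q [-0.563  0.401  1.672  0.023  1.086 -1.832] v [ 0.01 -0.01 -0.   -0.01  0.01 -0.  ] F [  3.4  -2.3 -10. ] op 0.0235
```

```bash
python3 -m creep '[[-0.0104,-0.001,0.0005,0.1],[-0.0104,-0.002,0.0005,0.1],[-0.0104,-0.002,0.0005,0.1],[-0.0104,-0.002,0.0005,0.1]]' >/dev/null;python3 hold.py 4;  python3 -m creep '[[-0.0104,-0.001,0.0005,0.1],[-0.0104,-0.002,0.0005,0.1],[-0.0104,-0.002,0.0005,0.1],[-0.0104,-0.002,0.0005,0.1]]' >/dev/null;python3 hold.py 4; 
```

```text
t 75.28 tcp [ 0.596  -0.2981  0.1281] hd 49.6 down [-0.0028  0.0225] sum 0.0155 q [-0.622  0.39   1.678  0.019  1.088 -1.497] v [ 0.01 -0.   -0.   -0.01  0.    0.01] F [ 2.5 -3.6 -9.7] op 0.0241
t 75.82 tcp [ 0.5654 -0.3224  0.1325] hd 27.3 down [-0.0015  0.0174] sum 0.0121 q [-0.678  0.353  1.719  0.014  1.082 -1.161] v [ 0.01  0.   -0.   -0.01 -0.   -0.  ] F [  4.2  -3.6 -13.5] op 0.0237
```

```bash
python3 -m creep '[[-0.0104,0.003,0.0005,0.1],[-0.0104,0.001,0.0005,0.1],[-0.0104,0,0.0005,0.1]]' >/dev/null;python3 hold.py 5; python3 -c "
from crad import *
im,c=shot('wrist','w40');pts('wrist',c,['knob_a','pivot'])"
```

```text
t 76.32 tcp [ 0.5381 -0.3324  0.1287] hd 10.6 down [0.0003 0.0111] sum 0.0071 q [-0.717  0.319  1.771  0.01   1.059 -0.906] v [ 0.  0. -0. -0.  0. -0.] F [ 1.6 -4.7 -9.4] op 0.0238
wrist knob_a 0.83 [ 0.5347 -0.332   0.115 ] [301. 323.]
wrist pivot 0.87 [ 0.5194 -0.2337  0.0829] [308.  56.]
```

View pics/w40.png

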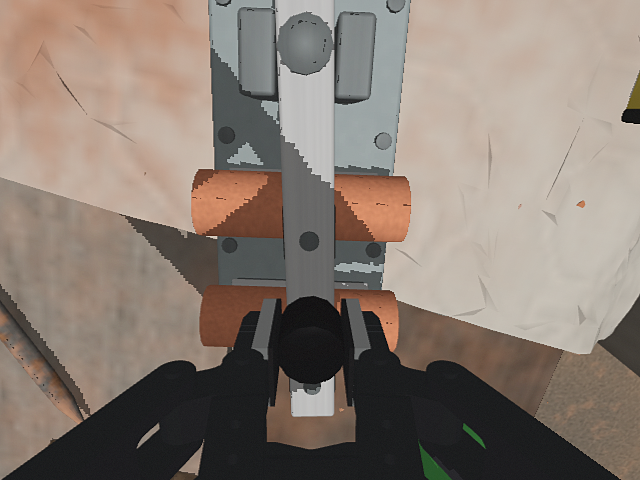

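```bash
python3 -m creep '[[-0.0045,0,0,0.045]]' >/dev/null;python3 hold.py 5; python3 -m creep '[[0,0.012,0,0]]' >/dev/null;python3 hold.py 5; 
```

```text
t 76.8 tcp [ 0.5339 -0.3332  0.1287] hd 8.1 down [0.0001 0.0104] sum 0.0068 q [-0.722  0.312  1.779  0.009  1.057 -0.868] v [-0.    0.    0.    0.   -0.    0.01] F [ 2.2 -4.9 -9.6] op 0.0235
t 77.13 tcp [ 0.534  -0.3332  0.1157] hd 8.2 down [0.0002 0.0097] sum 0.0063 q [-0.722  0.329  1.785  0.009  1.034 -0.869] v [ 0. -0. -0.  0.  0. -0.] F [ 2.2 -4.1 -9.5] op 0.0237
```

```bash
python3 -m creep '[[0,0.008,0,0]]' >/dev/null;python3 hold.py 5; python3 -m creep '[[0,0.006,0,0]]' >/dev/null;python3 hold.py 5;python3 -m creep '[[0,0.003,0,0]]' >/dev/null;python3 hold.py 5 
```

```text
t 77.47 tcp [ 0.5341 -0.3332  0.1064] hd 8.3 down [0.0004 0.0092] sum 0.0058 q [-0.721  0.341  1.789  0.008  1.018 -0.87 ] v [ 0. -0.  0. -0.  0.  0.] F [ 2.2 -4.5 -8.7] op 0.0239
t 77.8 tcp [ 0.5344 -0.3335  0.1005] hd 8.3 down [0.0012 0.0084] sum 0.0047 q [-0.721  0.349  1.791  0.008  1.006 -0.87 ] v [-0. -0.  0. -0. -0. -0.] F [ 2.  -4.9 -5. ] op 0.0237
t 78.13 tcp [ 0.5346 -0.3336  0.0996] hd 8.3 down [0.0008 0.0085] sum 0.0050 q [-0.721  0.351  1.79   0.008  1.005 -0.871] v [ 0. -0.  0. -0. -0. -0.] F [-2.5 -1.5  5.6] op 0.0235
```

```bash
python3 -m creep '[[0,0,0,0]]' 0.3 >/dev/null;python3 hold.py 7; python3 -m creep '[[0,-0.041,0,0]]' >/dev/null;python3 hold.py 4; python3 -m creep '[[0,-0.041,0,0],[0,-0.04,-0.02,0],[0,-0.04,-0.03,0],[0,-0.03,-0.03,0]]' >/dev/null;python3 hold.py 6; python3 -c "
from fit import *
im,c=shot('wrist','w41');pts('wrist',c,['knob_a','pivot']); fit('wrist',c,.0435,.147)
im,c=shot('scene','s41');cv2.imwrite('pics/s41c.png',cv2.resize(im[140:370,190:420,::-1],None,fx=3.4,fy=2.6)); shot('side','d41')
pts('scene',c,['knob_a'])"
```

```text
t 78.57 tcp [ 0.5345 -0.3332  0.0992] hd 8.3 down [0.0002 0.0093] sum 0.0060 q [-0.721  0.351  1.791  0.008  1.006 -0.871] v [-0. -0. -0. -0. -0. -0.] F [-0.6 -0.8 -0.1] op 0.0553
t 78.85 tcp [ 0.5354 -0.3342  0.142 ] hd 8.3 down [0.0029 0.0071] sum 0.0025 q [-0.721  0.298  1.77   0.008  1.076 -0.87 ] v [-0.    0.03  0.04 -0.    0.01  0.  ] F [1.2 0.3 0.3] op 0.0554
t 79.48 tcp [ 0.5411 -0.4026  0.2694] hd 8.6 down [-0.0246  0.0349] sum 0.0421 q [-0.792  0.292  1.535  0.007  1.357 -0.944] v [ 0.01  0.    0.02 -0.    0.   -0.  ] F [ 0.5  0.5 -0.6] op 0.0555
wrist knob_a 0.86 [ 0.5345 -0.3333  0.0951] [320. 134.]
wrist conf 0.94 iou 0.784 px (317,174) xy [ 0.5387 -0.3687] yaw deg 8.7
wrist conf 0.56 iou 0.783 px (317,92) xy [ 0.5278 -0.3019] yaw deg 8.7
scene knob_a 0.97 [ 0.5295 -0.3366  0.093 ] [287. 168.]
scene knob_a 0.74 [ 0.4962 -0.1305  0.0938] [303. 203.]
```

View pics/w41.png

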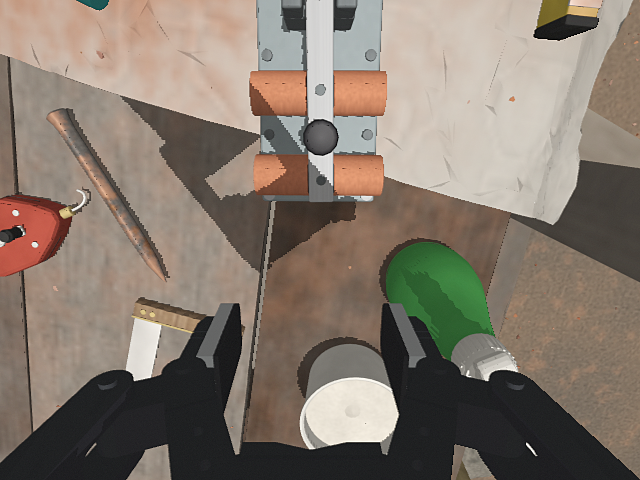

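View pics/s41c.png

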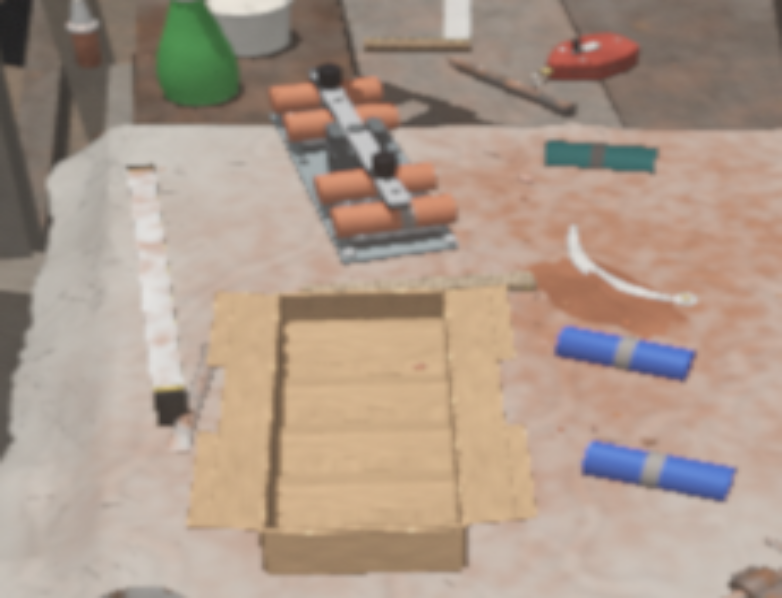

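View pics/d41.png

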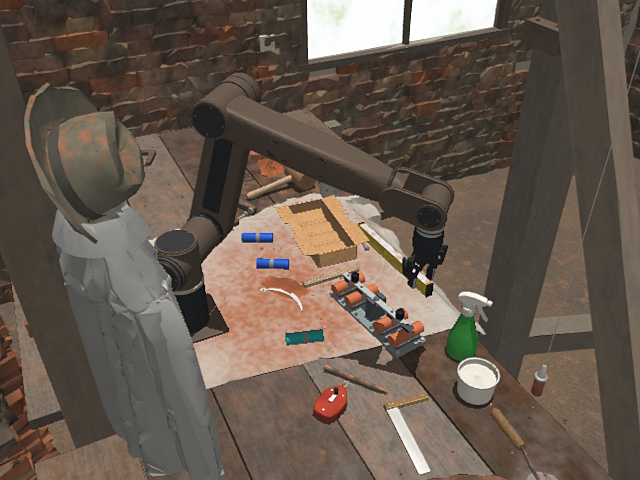

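Checks look right: wrist picture shows the core at (318,92) centred under the bar at u≈320, likewise (318,174). Scene crop shows four cores clamped, the carton empty, both flaps open and the tools in place. Handing in.

```bash
python3 -c "
from h import *
print(bot.sign_off()); st()"
```

```text
the job is handed in; nothing more can be done
None
the job is handed in; nothing more can be done
```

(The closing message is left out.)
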